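# Swap the case behind the brush and the pin box

## Task

The green drill-bit case lies at the back of the wooden supply tray, shut in by the bench brush and the black-and-yellow pin box. First stand the brush and the pin box aside on the blue board without shifting the case, then lay the drill case in the middle of the white outline on the grey mat, lined up with it, and after that lay the dark brown spectacle case in the tray's black rear bay in its place, centred and lined up. Last, put the brush and the pin box back upright in the tray, each where it stood at the start and square to the tray; leave the tumbler and the blue tin alone.

Things in the scene. Friction and masses are not known exactly. Their poses are not given: they have to be found in the camera images.
- supply_tray: Fixed shallow tray of light wood, 166 x 220 x 14 mm (x, y, z); floor 6 mm above the bench, walls 5 mm thick. Origin: centre of underside; +x to its rear (away from the robot), y along its length. A flat black liner, flush with the floor, 80 (x) x 176 (y) mm, centred at x = +16 mm, y = 0, is the rear bay, where the drill case starts; brush and pin box stand in a row in front of it.
- side_board: Flat blue board, fixed, 150 x 190 x 9 mm (x, y, z), clear at the start, the side area for brush and pin box. Origin: centre of its underside; y along its length.
- work_mat: Flat grey mat, fixed, 110 x 196 x 3 mm (x, y, z), with a painted white rectangle centred on it, 81 x 164 mm inside its lines. Origin: centre of its underside; y along its length.
- drill_case: Green drill-bit case, loose, lying flat, 57 x 140 x 26 mm (x, y, z), about 0.2 kg. Origin: centre of its underside; y along its length. At the start brush and pin box stand about 8 mm in front of it: no room there for a finger, but one passes above it.
- spectacle_case: Dark brown spectacle case with rounded ends, loose, lying flat on the bench at the start beyond the other work, 58 x 150 x 30 mm (x, y, z), about 0.06 kg. Origin: centre of its underside; y along its length. To be gripped across its width. Behind it, from x = 0.71 m on, a fixed shelf stands 174 mm above the bench, and a fixed lamp hangs to 0.52 m above it near x = 0.55, y = -0.29 m.
- bench_brush: Bench brush with dark purple stock and black bristles, loose, standing on its bristles, 46 x 113 x 59 mm (x, y, z), about 0.09 kg; bristles and stock are rigid, the stock is the upper 24 mm. Origin: centre of its underside; y along its length. To be gripped across its 46 mm width at the stock.
- pin_box: Small box of pins, black above and yellow below, loose, upright, closed, 50 x 42 x 56 mm (x, y, z), about 0.12 kg. Origin: centre of its underside.
- tumbler: Clear drinking tumbler, loose, upright, 81 mm wide, 101 mm high, a bystander. Origin: centre of its underside.
- wax_tin: Round blue tin, loose, 69 mm wide, 32 mm high, a bystander. Origin: centre of its underside.
Mind the look-alikes: they are no part of the job. There is more than one size of the drill_case; the job needs the larger.

How it is judged:
By the outcome, as a careful person would: the job done as asked, in the order asked, and still so for the second after the job is handed in, with the robot touching nothing.
It also fails if it takes over 136 s, if anything falls off the work surface, if the arm or the gripper's body presses on something with over 40 N, if the wrist force passes 120 N, or if a joint passes its speed limit or range.

## Robot

A 7-joint arm with a two-finger parallel gripper is mounted at the origin on a cart in front of the work surface, level with it; the furniture and walls round the work are solid. World frame = base frame: x ahead of the robot, y to its left, z up, the work surface at z = 0. Lengths are in m, angles in degrees, forces in N, time in s.
With the tool pointing down it reaches from about 0.35 to 0.9 m from the base axis. Payload 7.2 kg.
Tool frame: the origin (TCP) lies midway between the tips of the shut fingers; the grasp point (between the pads) lies 19 mm behind it; z points along the fingers, y is the line along which they close (so a half turn about z gives the same grasp; the last joint's range is limited). The gripper opens to 85 mm and grips with 20 to 120 N. Pads are 22 mm wide; open, the fingers measure 114 mm over their backs; the gripper's body (76 mm by 85 mm) begins 54 mm behind the grasp point. The pads swing forward as they close: fully open they stand 13 mm farther back than shut.
Start: joints at [62.899, 23.554, -0.728, 91.456, 0.321, 64.991, -4.71], TCP at [0.246, -0.574, 0.231] pointing down, gripper open.
Joint ranges: [-169.25, 169.25], [-16.82, 113.86], [-84.01, 82.57], [7.8, 145.47], [-59.2, 239.2], [7.22, 106.19], [-163.78, 163.78]. Speed limits (degrees/s): [136.94, 136.94, 172.46, 172.46, 180, 180, 180].

## Interface

Orientations are given as a 3x3 rotation matrix whose columns are the frame's x, y, z axes.
In Python, from station import bot gives the robot as it stands. The module is installed in compiled form; this text tells all that it offers.
- The arm moves only by the tool play_rows, never from a script. Its argument "steps" is a list of rows, each a list of 3 entries, a list of its own where there are three numbers: the shift along the tool's x, y, z in cm, then the turn about the tool's z in rad, then the closure, from 0 (fully open) to 1 (shut). A call has 1 to 10 rows; each row is the pose to reach, as a shift and turn from the pose commanded when the call began, along the tool's axes at that moment; what a row does not reach only later rows make up. A row lasts 1/12 s, in which the tool goes at most 41.7 mm and 7.16 degrees, less where a joint would pass 70% of its speed; a pose out of reach is approached as far as the arm can. A call with a gripper value outside its range is refused whole. The fingers move at their own pace and stop on an object; the grip force is fixed at half the most. Time passes only in rows, so rows that repeat a pose let the fingers close. It gives the time, the measured TCP pose, the force, the opening and the grip force at its end, in the units of the state.
- bot.sense(): the state, without advancing time (a new reading comes with each control period).
- bot.camera(name): name is "scene" or "top" or "wrist"; returns the picture (480x640x3 uint8, blue, green, red); there is no depth.
- bot.calibration(name): a dict with "fx", "fy", "cx", "cy" (pixels), "dist_coeffs" ([k1, k2, p1, p2, k3] as OpenCV has them; the pictures are not rectified), "rvec" (rotation vector, rad) and "tvec" (3), from world to camera coordinates, as OpenCV has them; the wrist camera has in their place "hand_eye" (4x4, takes a point from camera to tool coordinates, whose origin is the TCP and whose axes are the flange's). Camera axes: x right, y down, z forward; pixel columns grow to the right and rows downward; lengths in m; the calibration is good to about 2 mm. A picture is of the moment at which its call begins: read the wrist's pose just before it. calibration takes no time and is no camera call.
- bot.job_done(): hands the job in; it is judged then, once.
The state is a dict: "time": time; "joint_positions": joint angles; "qd": joint speeds; "joint_efforts": joint torques, N m; "eef_pos": TCP position; "ee_rot": TCP orientation; "force": force on the tool from outside, world axes, zero at the start; "moment": the same for the moment, N m; "gripper_width": finger opening in m; "gripper_force": force on a finger pad.
Only numpy, scipy, OpenCV 4.12 (cv2) and the standard library are available. Lean on these libraries where they do the work, as an engineer would, in place of code of your own. Each camera call takes 0.05 s, during which the arm holds its last target. There are 200 camera calls.

## Working session

There is one attempt and no reset: what is moved stays moved. The work goes in short steps, Python scripts to look and compute and a tool call to move; the robot and the scene stay as the last step left them, time stands still between calls to the robot, and variables do not carry over. Pictures are saved under pics/ and viewed, at most 14 in all, crops included, and the job is handed in when it is done.

Besides the shell and the picture viewer there is one more tool, called after ">>>" by a JSON object that holds its "api" and its "payload". play_rows: Moves the arm, as the interface text tells. Its arguments: {"type":"object","properties":{"steps":{"type":"array","items":{"type":"array"}}},"required":["steps"]}

```bash
mkdir -p pics; python3 - <<'E'
from station import bot
import cv2,json
s=bot.sense(); print({k:s[k] for k in('time','eef_pos','ee_rot','gripper_width')})
for n in('scene','top'):
    cv2.imwrite(f'pics/{n}0.png',bot.camera(n))
for n in('scene','top','wrist'): print(n,bot.calibration(n))
E
```

```text
{'time': 0.0, 'eef_pos': array([ 0.24592587, -0.57403842,  0.23043737]), 'ee_rot': array([[ 9.19178093e-01,  3.93841461e-01, -7.33095040e-04],
       [ 3.93842128e-01, -9.19176981e-01,  1.43376796e-03],
       [-1.09166819e-04, -1.60661181e-03, -9.99998703e-01]]), 'gripper_width': 0.08559591463898873}
scene {'fx': 476.3995444885963, 'fy': 476.3995444885963, 'cx': 317.8350657780727, 'cy': 229.02300304200824, 'dist_coeffs': array([0.03063702, 0.        , 0.        , 0.        , 0.        ]), 'rvec': array([ 0.72445596, -2.39163525,  1.32810909]), 'tvec': array([0.43772993, 0.18533595, 0.89572868])}
top {'fx': 487.40001385003376, 'fy': 487.40001385003376, 'cx': 324.3261974921124, 'cy': 244.75592604296628, 'dist_coeffs': array([-0.00462809,  0.        ,  0.        ,  0.        ,  0.        ]), 'rvec': array([ 2.11452575, -2.15520532,  0.15989554]), 'tvec': array([0.00695514, 0.53378083, 1.02071926])}
wrist {'fx': 391.7063405722976, 'fy': 391.7063405722976, 'cx': 320.08057954986026, 'cy': 240.69941667800467, 'dist_coeffs': array([-0.02390054,  0.        ,  0.        ,  0.        ,  0.        ]), 'hand_eye': array([[ 1.13320638e-03, -9.45114090e-01, -3.26738538e-01,
         8.32592551e-02],
       [ 9.99999310e-01,  1.17256317e-03,  7.65126202e-05,
         4.04764259e-04],
       [ 3.10808421e-04, -3.26738399e-01,  9.45114766e-01,
        -1.42473318e-01],
       [ 0.00000000e+00,  0.00000000e+00,  0.00000000e+00,
         1.00000000e+00]])}
```

View pics/top0.png

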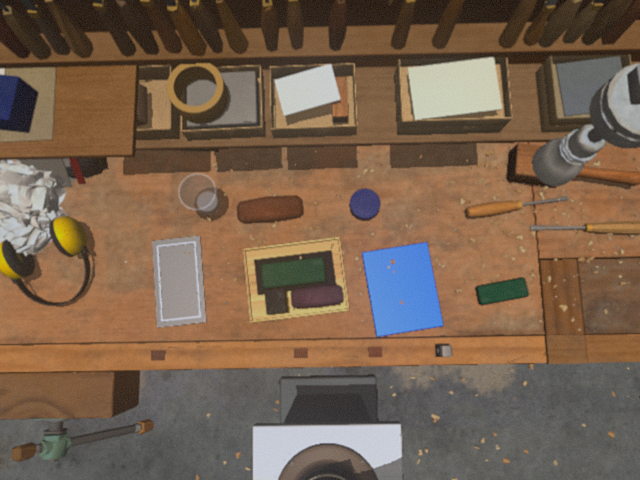

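View pics/scene0.png

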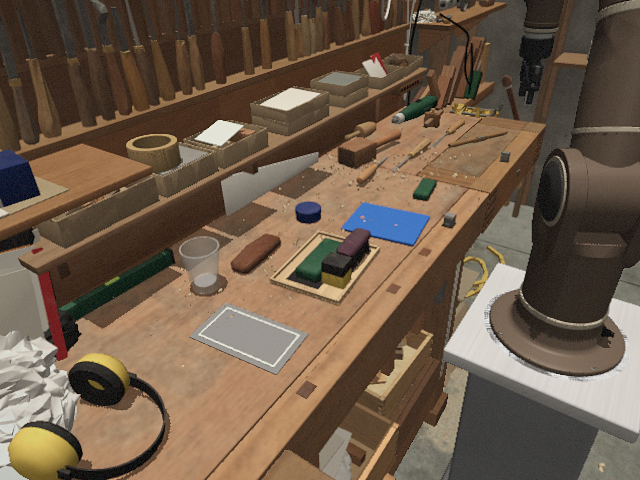

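Top view: the tray is at (296,280). The candidates for "drill case" are the long green box in the tray (290,271), the small green box on the bench (502,290), and the green items at the far back in the scene view (415,108), (120,285). By description it is the one in the tray. The brush is at (316,296), pin box (277,300), spectacle case (270,209), mat (180,281), board (402,288), tin (365,204) and tumbler (200,193).

```bash
cat > h.py <<'E'
from station import bot
import numpy as np,cv2
def cam(n,s=None):
    c=bot.calibration(n);K=np.array([[c['fx'],0,c['cx']],[0,c['fy'],c['cy']],[0,0,1]])
    if n=='wrist':
        s=s or bot.sense();T=np.eye(4);T[:3,:3]=s['ee_rot'];T[:3,3]=s['eef_pos'];T=T@c['hand_eye'];R=T[:3,:3];o=T[:3,3]
    else:
        R=cv2.Rodrigues(c['rvec'])[0].T;o=-R@c['tvec']
    return K,c['dist_coeffs'],R,o
def ray(C,uv,z):
    K,d,R,o=C;p=cv2.undistortPoints(np.array(uv,float).reshape(-1,1,2),K,d).reshape(-1,2)
    v=np.c_[p,np.ones(len(p))]@R.T
    return o+v*((z-o[2])/v[:,2])[:,None]
def proj(C,P):
    K,d,R,o=C;return cv2.projectPoints(np.array(P,float),cv2.Rodrigues(R.T)[0],-R.T@o,K,d)[0].reshape(-1,2)
def blob(im,lo,hi,roi,C,z,k=3):
    """largest HSV blob in roi (x0,y0,x1,y1) -> world min-area rect at height z: centre, yaw of long side, size"""
    m=cv2.inRange(cv2.cvtColor(im,cv2.COLOR_BGR2HSV),lo,hi);r=np.zeros_like(m);x0,y0,x1,y1=roi;r[y0:y1,x0:x1]=m[y0:y1,x0:x1]
    r=cv2.morphologyEx(r,cv2.MORPH_OPEN,np.ones((k,k)))
    cs=cv2.findContours(r,cv2.RETR_EXTERNAL,cv2.CHAIN_APPROX_NONE)[0]
    c=cv2.convexHull(max(cs,key=cv2.contourArea)).reshape(-1,2)
    P=ray(C,c,z)[:,:2]
    return rect(P)+(cv2.boundingRect(c),)
def rect(P):
    (cx,cy),(w,h),a=cv2.minAreaRect((P*1000).astype(np.float32))
    if w>h:w,h,a=h,w,a+90
    # now h long, long axis angle = a+90 ; yaw of y-axis relative to world y = a
    a=(a+90)%180-90
    return (round(cx,1),round(cy,1)),round(a,1),(round(w,1),round(h,1))
E
python3 - <<'E'
from h import *
im=cv2.imread('pics/top0.png');C=cam('top')
hsv=cv2.cvtColor(im,cv2.COLOR_BGR2HSV)
for n,p in dict(green=(290,271),tray=(251,300),liner=(262,278),brush=(316,296),brush2=(325,292),pin=(277,300),spec=(270,209),mat=(180,300),board=(402,300),tin=(365,204),bench=(220,250)).items(): print(n,hsv[p[1],p[0]])
B=lambda n,lo,hi,roi,z:print(n,blob(im,lo,hi,roi,C,z))
B('green',(50,60,20),(95,255,120),(240,240,350,300),.032)
B('board',(100,120,120),(120,255,255),(350,230,460,350),.009)
B('tray',(15,60,150),(35,200,255),(230,225,360,335),.014)
B('mat',(0,0,90),(179,60,255),(140,225,215,335),.003)
B('tin',(105,100,30),(135,255,200),(340,180,390,230),.032)
B('spec',(0,80,20),(12,255,110),(230,190,310,230),.015)
E
```

```text
green [51 87 85]
tray [ 24 104 194]
liner [36 73 70]
brush [179  62  99]
brush2 [ 0 68 90]
pin [16 73 77]
spec [  9 151 110]
mat [  8  18 156]
board [111 127 211]
tin [119  94 111]
bench [ 13 136 154]
green ((474.6, 40.6), 47.4, (56.6, 59.5), (288, 260, 34, 23))
board ((437.9, -172.8), -81.9, (147.6, 187.7), (363, 243, 80, 93))
tray ((463.1, 63.3), 6.1, (168.5, 221.5), (243, 236, 106, 87))
mat ((465.3, 326.3), -84.6, (109.7, 196.0), (152, 236, 54, 91))
tin ((645.7, -73.8), 88.4, (9.0, 11.6), (353, 193, 5, 6))
spec ((626.7, 80.9), -1.2, (51.2, 65.6), (272, 196, 30, 23))
```

```bash
python3 - <<'E'
import cv2
im=cv2.imread('pics/top0.png')
cv2.imwrite('pics/crop0.png',cv2.resize(im[185:335,200:350],None,fx=4,fy=4,interpolation=cv2.INTER_CUBIC))
E
```

```text
(no output)
```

View pics/crop0.png

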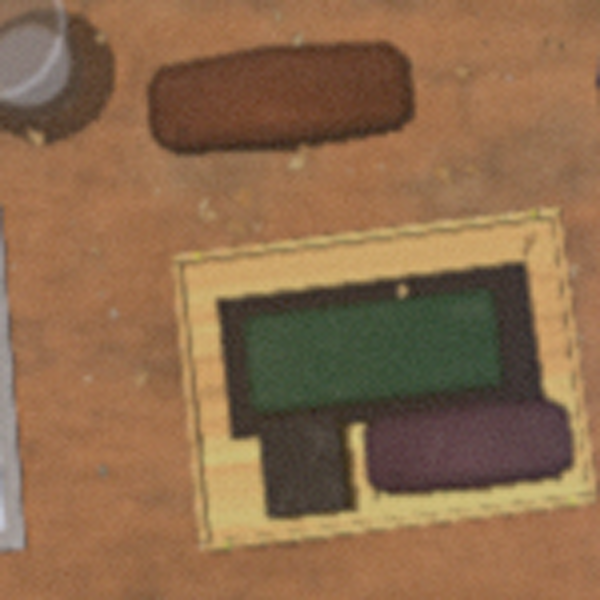

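The tray holds the long green case (crop 370,350), with the pin box (310,465) and brush (470,445) in front of it and the spectacle case behind at (280,97). Next I move over the tray for a close wrist view.

```bash
cat >> h.py <<'E'
def go(x,y,z,yaw,s=None):
    """shift (cm, tool axes) and turn (rad) from present pose to TCP x,y,z (mm), tool-y heading yaw (deg)"""
    s=s or bot.sense();R=s['ee_rot'];d=R.T@(np.array([x,y,z])/1000-s['eef_pos'])*100
    h=np.degrees(np.arctan2(R[1,1],R[0,1]));t=-np.radians((yaw-h+180)%360-180)
    print('shift',d.round(2),'turn',round(t,4),'rows>=',int(max(np.linalg.norm(d)/4.17,abs(t)/.125))+1)
E
python3 -c "
from h import *
go(460,90,190,6.1)"
```

```text
shift [ 45.83 -52.6    4.12] turn -1.2724 rows>= 17
```

>>> {"api": "play_rows", "payload": {"steps": [[[22.9, -26.3, 2], -0.64, 0], [[22.9, -26.3, 2], -0.64, 0], [[22.9, -26.3, 2], -0.64, 0], [[22.9, -26.3, 2], -0.64, 0], [[22.9, -26.3, 2], -0.64, 0], [[22.9, -26.3, 2], -0.64, 0], [[22.9, -26.3, 2], -0.64, 0], [[22.9, -26.3, 2], -0.64, 0], [[22.9, -26.3, 2], -0.64, 0], [[22.9, -26.3, 2], -0.64, 0]]}}

```text
time: 0.93
eef_pos: [0.3541, -0.2384, 0.2112]
ee_rot: [[0.497, 0.868, -0.0], [0.868, -0.497, 0.001], [0.001, -0.001, -1.0]]
force: [-0.6, -0.7, -0.5]
gripper_width: 0.0856
gripper_force: 0.0
```

```bash
python3 -c "
from h import *
go(460,90,190,6.1);print(bot.sense()['joint_positions'])"
```

```text
shift [33.76 -7.11  2.15] turn -0.626 rows>= 9
[ 45.49203914   6.49164884 -19.31487926 117.71532351   2.52610437
  56.2105045   -4.88387961]
```

>>> {"api": "play_rows", "payload": {"steps": [[[33.8, -7.1, 2.15], -0.626, 0], [[33.8, -7.1, 2.15], -0.626, 0], [[33.8, -7.1, 2.15], -0.626, 0], [[33.8, -7.1, 2.15], -0.626, 0], [[33.8, -7.1, 2.15], -0.626, 0], [[33.8, -7.1, 2.15], -0.626, 0], [[33.8, -7.1, 2.15], -0.626, 0], [[33.8, -7.1, 2.15], -0.626, 0], [[33.8, -7.1, 2.15], -0.626, 0], [[33.8, -7.1, 2.15], -0.626, 0]]}}

```text
time: 1.77
eef_pos: [0.4622, 0.0888, 0.1895]
ee_rot: [[-0.105, 0.995, -0.0], [0.995, 0.105, 0.002], [0.002, 0.0, -1.0]]
force: [0.4, 0.4, 0.3]
gripper_width: 0.0855
gripper_force: 0.0
```

>>> {"api": "play_rows", "payload": {"steps": [[[0, 0, 0], 0, 0], [[0, 0, 0], 0, 0], [[0, 0, 0], 0, 0]]}}

```text
time: 2.02
eef_pos: [0.4612, 0.0833, 0.1896]
ee_rot: [[-0.097, 0.995, -0.0], [0.995, 0.097, -0.001], [-0.001, -0.0, -1.0]]
force: [-0.1, 0.3, 0.5]
gripper_width: 0.0854
gripper_force: 0.0
```

```bash
python3 - <<'E'
from h import *
import pickle
s=bot.sense();im=bot.camera('wrist');cv2.imwrite('pics/w1.png',im);pickle.dump(s,open('w1.pkl','wb'))
go(460,90,190,6.1,s)
print(proj(cam('wrist',s),[[.463,.063,.014],[.475,.04,.032]]))
E
```

```text
shift [ 0.67 -0.06 -0.04] turn -0.0092 rows>= 1
[[320.86849189 234.07666082]
 [332.52165583 268.35146204]]
```

View pics/w1.png

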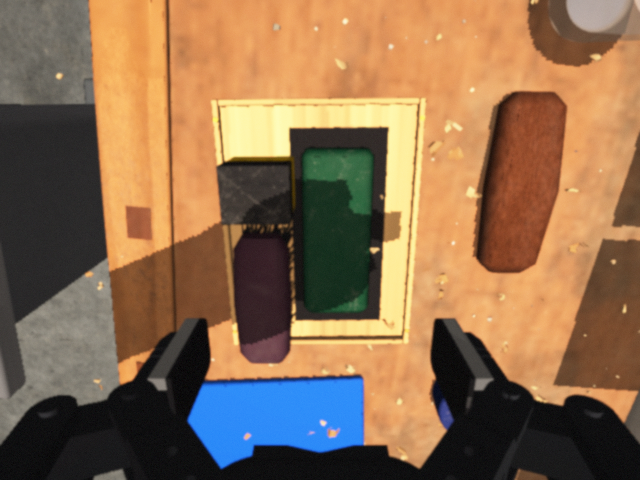

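Wrist view: the tray corners are near (212,100), (425,98), (408,343) and (237,344). The liner spans (291–387, 128–320), the green case (303–372, 148–312), the pin box top (219–291, 163–224), the brush stock (236–291, 233–361) and the spectacle case (480–566, 91–272).

```bash
python3 - <<'E'
from h import *
im=cv2.imread('pics/w1.png')
cv2.imwrite('pics/w1c.png',cv2.resize(im[130:370,205:395],None,fx=2.5,fy=2.5,interpolation=cv2.INTER_CUBIC))
hsv=cv2.cvtColor(im,cv2.COLOR_BGR2HSV)
for p in [(320,170),(320,250),(350,250),(297,170),(382,150),(382,280),(255,200),(230,200),(260,300),(245,270),(280,320),(230,140),(400,300),(300,335),(530,180),(515,250),(485,200),(460,200)]: print(p,hsv[p[1],p[0]],end=' ')
E
```

```text
(320, 170) [ 68 124 109] (320, 250) [ 66 139  46] (350, 250) [ 70 138  48] (297, 170) [ 4 36 49] (382, 150) [ 5 54 52] (382, 280) [ 21 116 248] (255, 200) [14 56 86] (230, 200) [15 52 69] (260, 300) [173  96  53] (245, 270) [171 105  51] (280, 320) [173  94  49] (230, 140) [ 27  81 254] (400, 300) [ 24 102 254] (300, 335) [ 21 123 245] (530, 180) [  9 182 150] (515, 250) [  8 175 146] (485, 200) [  9 168  44] (460, 200) [ 14 137 234]
```

View pics/w1c.png

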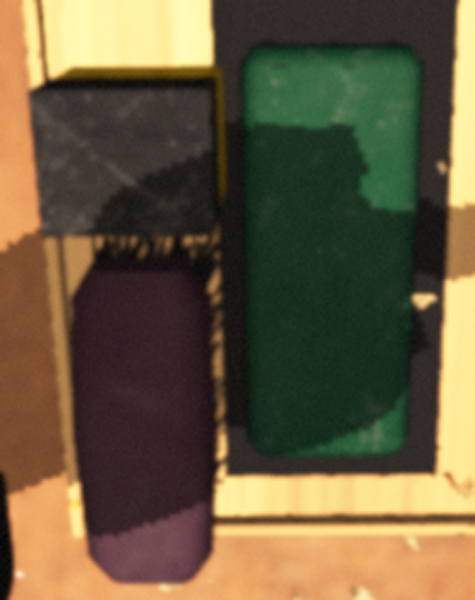

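```bash
python3 - <<'E'
from h import *
import pickle
im=cv2.imread('pics/w1.png');C=cam('wrist',pickle.load(open('w1.pkl','rb')))
B=lambda n,lo,hi,roi,z,k=3:print(n,blob(im,lo,hi,roi,C,z,k))
B('green',(50,80,20),(95,255,200),(295,130,385,325),.028)
B('brush',(150,60,25),(179,255,150),(225,225,300,370),.063,5)
print('pin',rect(ray(C,np.array([(30,90),(213,82),(216,234),(40,236)])/2.5+[205,130],.062)[:,:2]))
B('tray',(18,60,90),(33,200,255),(205,90,430,348),.014)
P=ray(C,[(213,100),(425,98),(407.5,343.5),(237,345)],.014);print('tray corners',(P*1000).round(),rect(P[:,:2]))
P=ray(C,[(291,128),(387,128),(380,320)],.006);print('liner',(P*1000).round(1),((P[0]+P[2])/2*1000).round(1))
B('spec',(0,140,40),(12,255,190),(470,80,580,280),.015,5)
B('board',(100,120,120),(120,255,255),(180,370,380,475),.009)
E
```

```text
green ((475.3, 67.3), 5.7, (55.5, 140.8), (302, 148, 72, 165))
brush ((422.0, 19.2), 4.1, (41.1, 107.4), (235, 237, 55, 125))
pin ((412.3, 103.2), -83.7, (43.3, 51.5))
tray ((461.4, 67.4), 6.3, (153.8, 210.2), (218, 98, 201, 239))
tray corners [[370. 163.  14.]
 [532. 180.  14.]
 [555. -37.  14.]
 [395. -55.  14.]] ((462.7, 62.6), 6.3, (162.6, 219.2))
liner [[430.6 147.2   6. ]
 [507.2 154.8   6. ]
 [527.6 -19.4   6. ]] [479.1  63.9   6. ]
spec ((623.4, 119.1), 2.0, (62.2, 152.1), (473, 91, 94, 183))
board ((436.1, -153.6), -81.7, (115.8, 183.7), (187, 377, 176, 92))
```

```bash
python3 -c "
from h import *
go(421.7,19.2,34,6.2);go(421.7,19.2,90,6.2);print(bot.sense()['eef_pos'])"
```

```text
shift [-6.   -4.56 15.58] turn -0.0109 rows>= 5
shift [-6.01 -4.56  9.98] turn -0.0109 rows>= 4
[0.46126868 0.08351188 0.18974898]
```

>>> {"api": "play_rows", "payload": {"steps": [[[-6.0, -4.56, 10], -0.011, 0], [[-6.0, -4.56, 10], -0.011, 0], [[-6.0, -4.56, 10], -0.011, 0], [[-6.0, -4.56, 10], -0.011, 0], [[-6.0, -4.56, 10], -0.011, 0], [[-6.0, -4.56, 10], -0.011, 0], [[-6.0, -4.56, 12.8], -0.011, 0], [[-6.0, -4.56, 15.6], -0.011, 0], [[-6.0, -4.56, 15.6], -0.011, 0], [[-6.0, -4.56, 15.6], -0.011, 0]]}}

```text
time: 2.9
eef_pos: [0.4222, 0.0218, 0.0342]
ee_rot: [[-0.112, 0.994, -0.001], [0.994, 0.112, 0.0], [0.0, -0.001, -1.0]]
force: [0.6, 0.6, 1.2]
gripper_width: 0.0855
gripper_force: 0.0
```

```bash
python3 - <<'E'
from h import *
s=bot.sense();print(s['eef_pos'],s['ee_rot'][:,1]);cv2.imwrite('pics/w2.png',bot.camera('wrist'))
E
```

```text
[0.42223812 0.02181925 0.03418586] [ 9.93718770e-01  1.11903605e-01 -7.67781306e-04]
```

View pics/w2.png

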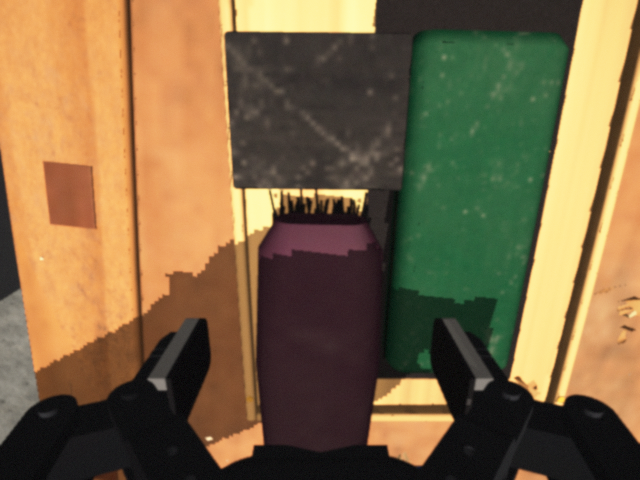

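The brush sits centred between the fingers (columns 258–384), and the fingertips clear the green case. Closing now.

>>> {"api": "play_rows", "payload": {"steps": [[[0, 0, 0], 0, 1], [[0, 0, 0], 0, 1], [[0, 0, 0], 0, 1], [[0, 0, 0], 0, 1], [[0, 0, 0], 0, 1], [[0, 0, 0], 0, 1], [[0, 0, 0], 0, 1], [[0, 0, 0], 0, 1]]}}

```text
time: 3.62
eef_pos: [0.4228, 0.0211, 0.0352]
ee_rot: [[-0.11, 0.994, 0.002], [0.994, 0.11, -0.001], [-0.001, 0.002, -1.0]]
force: [-2.6, -0.7, 14.9]
gripper_width: 0.0435
gripper_force: 58.8
```

```bash
python3 - <<'E'
from h import *
s=bot.sense();print(s['eef_pos'],s['ee_rot'][:,1],s['gripper_width'])
a=np.radians(8.1);b=np.array([437.9,-172.8]);u=np.array([np.cos(a),np.sin(a)]);v=np.array([-u[1],u[0]])
print('brush at',b+48*u+2.6*v,'pin',b-48*u)
t=b+48*u+2.6*v
go(s['eef_pos'][0]*1000,s['eef_pos'][1]*1000,120,6.4);go(*t,120,8.1);go(*t,38,8.1)
E
```

```text
[0.42280739 0.02106997 0.03517421] [0.99390836 0.11019115 0.00201874] 0.04351999348506344
brush at [ 485.05479237 -163.46267936] pin [ 390.37886443 -179.56325913]
shift [-0.01  0.02 -8.48] turn -0.0013 rows>= 3
shift [-19.03   4.17  -8.46] turn -0.031 rows>= 6
shift [-19.03   4.15  -0.26] turn -0.031 rows>= 5
```

>>> {"api": "play_rows", "payload": {"steps": [[[0, 0, -1], 0, 1], [[0, 0, -2.5], 0, 1], [[0, 0, -5], 0, 1], [[0, 0, -8], 0, 1], [[-3, 0.7, -8.5], 0, 1], [[-6, 1.3, -8.5], 0, 1], [[-9, 2, -8.5], -0.03, 1], [[-12, 2.7, -8.5], -0.03, 1], [[-15, 3.3, -8.5], -0.03, 1], [[-17.5, 3.9, -8.5], -0.03, 1]]}}

```text
time: 4.45
eef_pos: [0.4802, -0.1509, 0.1196]
ee_rot: [[-0.139, 0.99, 0.0], [0.99, 0.139, -0.001], [-0.001, 0.0, -1.0]]
force: [-0.1, -0.3, -1.5]
gripper_width: 0.0429
gripper_force: 61.2
```

>>> {"api": "play_rows", "payload": {"steps": [[[-1.53, 0.27, 0], 0, 1], [[-1.53, 0.27, 0], 0, 1], [[-1.53, 0.27, 0], 0, 1], [[-1.53, 0.27, 0], 0, 1]]}}

```text
time: 4.78
eef_pos: [0.4845, -0.1622, 0.1191]
ee_rot: [[-0.141, 0.99, -0.0], [0.99, 0.141, 0.001], [0.001, -0.0, -1.0]]
force: [0.4, -0.3, -0.9]
gripper_width: 0.0432
gripper_force: 61.2
```

```bash
python3 - <<'E'
from h import *
s=bot.sense();print(s['eef_pos'],s['ee_rot'][:,1],s['gripper_width'],s['force'])
go(485,-163.5,39,8.1);go(485,-163.5,60,8.1)
cv2.imwrite('pics/t1.png',bot.camera('wrist'))
E
```

```text
[ 0.48453769 -0.16222991  0.11905176] [ 9.89977535e-01  1.41224838e-01 -1.57687476e-04] 0.043154181589097396 [ 0.39933801 -0.31018763 -0.9498346 ]
shift [-0.14  0.03  8.01] turn 0.0003 rows>= 2
shift [-0.14  0.03  5.91] turn 0.0003 rows>= 2
```

View pics/t1.png

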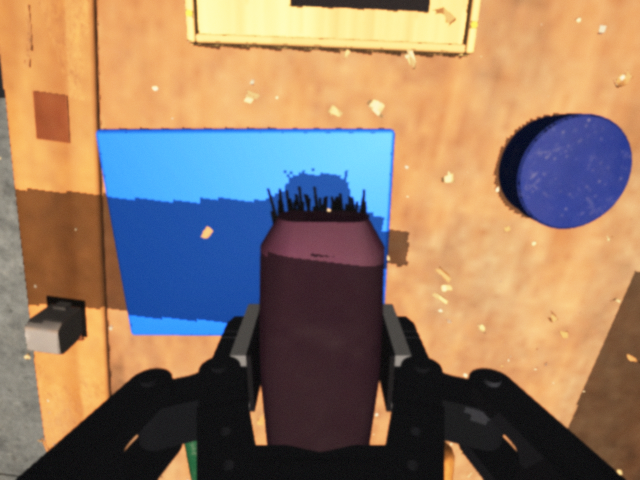

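>>> {"api": "play_rows", "payload": {"steps": [[[-0.1, 0, 3], 0, 1], [[-0.1, 0, 6], 0, 1], [[-0.1, 0, 7.5], 0, 1], [[-0.1, 0, 8.1], 0, 1], [[-0.1, 0, 8.1], 0, 1], [[-0.1, 0, 8.1], 0, 1]]}}

```text
time: 5.33
eef_pos: [0.4852, -0.1629, 0.0386]
ee_rot: [[-0.143, 0.99, 0.0], [0.99, 0.143, 0.0], [-0.0, 0.0, -1.0]]
force: [0.9, 0.5, -0.5]
gripper_width: 0.0433
gripper_force: 61.6
```

>>> {"api": "play_rows", "payload": {"steps": [[[0, 0, 0], 0, 1], [[0, 0, 0], 0, 0], [[0, 0, 0], 0, 0], [[0, 0, 0], 0, 0], [[0, 0, 0], 0, 0], [[0, 0, 0], 0, 0]]}}

```text
time: 5.83
eef_pos: [0.4851, -0.1642, 0.0378]
ee_rot: [[-0.141, 0.99, 0.0], [0.99, 0.141, -0.0], [-0.0, 0.0, -1.0]]
force: [0.4, 0.5, 0.2]
gripper_width: 0.086
gripper_force: 0.0
```

```bash
python3 - <<'E'
from h import *
s=bot.sense();print(s['eef_pos'],s['ee_rot'][:,1],s['gripper_width'],s['force'])
go(485,-160,125,8);go(412.3,103.2,125,6.2);go(412.3,103.2,34,6.2)
E
```

```text
[ 0.48513981 -0.16422421  0.03784361] [9.90077952e-01 1.40519159e-01 1.21350430e-04] 0.08596148975605387 [0.38191223 0.47744536 0.20936361]
shift [ 0.42  0.05 -8.72] turn 0.0014 rows>= 3
shift [27.5  -3.45 -8.72] turn 0.0328 rows>= 7
shift [27.5  -3.45  0.38] turn 0.0328 rows>= 7
```

>>> {"api": "play_rows", "payload": {"steps": [[[0, 0, -4], 0, 0], [[0, 0, -8], 0, 0], [[0, 0, -8.7], 0, 0], [[27.5, -3.45, -8.7], 0.033, 0], [[27.5, -3.45, -8.7], 0.033, 0], [[27.5, -3.45, -8.7], 0.033, 0], [[27.5, -3.45, -8.7], 0.033, 0], [[27.5, -3.45, -8.7], 0.033, 0], [[27.5, -3.45, -8.7], 0.033, 0], [[27.5, -3.45, -8.7], 0.033, 0]]}}

```text
time: 6.67
eef_pos: [0.4111, 0.1068, 0.1252]
ee_rot: [[-0.11, 0.994, 0.001], [0.994, 0.11, 0.001], [0.001, 0.001, -1.0]]
force: [1.1, 0.7, 0.0]
gripper_width: 0.0854
gripper_force: 0.0
```

>>> {"api": "play_rows", "payload": {"steps": [[[0, 0, 0], 0, 0], [[0, 0, 0], 0, 0], [[0, 0, 0], 0, 0], [[0, 0, 0], 0, 0]]}}

```text
time: 7.0
eef_pos: [0.4126, 0.1019, 0.1247]
ee_rot: [[-0.106, 0.994, -0.0], [0.994, 0.106, -0.001], [-0.001, -0.0, -1.0]]
force: [-0.3, 0.6, -0.1]
gripper_width: 0.0854
gripper_force: 0.0
```

```bash
python3 - <<'E'
from h import *
import pickle
s=bot.sense();im=bot.camera('wrist');cv2.imwrite('pics/w3.png',im);pickle.dump(s,open('w3.pkl','wb'))
print(s['eef_pos']);go(412.3,103.2,34,6.2,s)
E
```

```text
[0.41259625 0.1019193  0.12465583]
shift [ 0.14 -0.01  9.07] turn -0.0022 rows>= 3
```

View pics/w3.png

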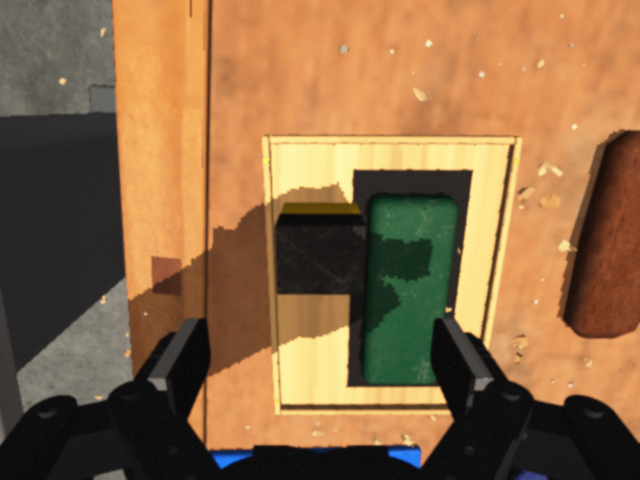

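The pin box top is at (277–363, 213–294), centred at column 320 between the fingers. The green case (368–458, 195–385) is unmoved by eye, and I check that numerically.

```bash
python3 - <<'E'
from h import *
import pickle
im=cv2.imread('pics/w3.png');C=cam('wrist',pickle.load(open('w3.pkl','rb')))
print('pin',rect(ray(C,[(276.5,214),(364,214),(362.5,294.5),(280,294.5)],.062)[:,:2]))
print('green',blob(im,(50,80,20),(95,255,200),(360,180,465,395),C,.028))
P=ray(C,[(264,137),(521,136),(279,413)],.014);print((P*1000).round(1),((P[1]+P[2])/2*1000).round(1))
E
```

```text
pin ((411.9, 105.7), 6.5, (48.0, 48.7))
green ((474.3, 68.3), 5.7, (56.1, 143.3), (362, 194, 97, 191))
[[369.8 162.7  14. ]
 [530.6 181.   14. ]
 [394.9 -52.6  14. ]] [462.7  64.2  14. ]
```

>>> {"api": "play_rows", "payload": {"steps": [[[0.1, 0, 3], 0, 0], [[0.1, 0, 6], 0, 0], [[0.1, 0, 8], 0, 0], [[0.1, 0, 9.1], 0, 0], [[0.1, 0, 9.1], 0, 0], [[0.1, 0, 9.1], 0, 0], [[0.1, 0, 9.1], 0, 0]]}}

```text
time: 7.63
eef_pos: [0.413, 0.1042, 0.0347]
ee_rot: [[-0.107, 0.994, 0.001], [0.994, 0.107, 0.0], [0.0, 0.001, -1.0]]
force: [0.1, -0.5, 0.4]
gripper_width: 0.0856
gripper_force: 0.0
```

>>> {"api": "play_rows", "payload": {"steps": [[[0, 0, 0], 0, 1], [[0, 0, 0], 0, 1], [[0, 0, 0], 0, 1], [[0, 0, 0], 0, 1], [[0, 0, 0], 0, 1], [[0, 0, 0], 0, 1], [[0, 0, 0], 0, 1]]}}

```text
time: 8.22
eef_pos: [0.4128, 0.1042, 0.0348]
ee_rot: [[-0.107, 0.994, 0.002], [0.994, 0.107, -0.0], [-0.001, 0.002, -1.0]]
force: [-1.6, -0.8, 11.0]
gripper_width: 0.0498
gripper_force: 61.6
```

```bash
python3 - <<'E'
from h import *
s=bot.sense();print(s['eef_pos'],s['ee_rot'][:,1],s['gripper_width'])
go(390,-179.5,120,8.1)
E
```

```text
[0.41275208 0.10416432 0.03475768] [0.99420575 0.10748286 0.00153526] 0.04980339983553248
shift [-27.96  -5.3   -8.52] turn -0.0337 rows>= 8
```

>>> {"api": "play_rows", "payload": {"steps": [[[0, 0, -1], 0, 1], [[0, 0, -3], 0, 1], [[0, 0, -6], 0, 1], [[0, 0, -8.5], 0, 1], [[-4, -0.8, -8.5], 0, 1], [[-8, -1.6, -8.5], -0.03, 1], [[-12, -2.4, -8.5], -0.03, 1], [[-16, -3.2, -8.5], -0.03, 1], [[-20, -4, -8.5], -0.03, 1], [[-24, -4.7, -8.5], -0.03, 1]]}}

```text
time: 9.05
eef_pos: [0.3905, -0.1413, 0.1196]
ee_rot: [[-0.138, 0.99, 0.001], [0.99, 0.138, -0.001], [-0.001, 0.001, -1.0]]
force: [0.9, 0.6, -1.1]
gripper_width: 0.0495
gripper_force: 63.2
```

>>> {"api": "play_rows", "payload": {"steps": [[[-3, -0.6, 0], 0, 1], [[-4, -0.6, 0], 0, 1], [[-4, -0.6, 0], 0, 1], [[-4, -0.6, 0], 0, 1], [[-4, -0.6, 3], 0, 1], [[-4, -0.6, 6], 0, 1], [[-4, -0.6, 6], 0, 1], [[-4, -0.6, 6], 0, 1]]}}

```text
time: 9.72
eef_pos: [0.3901, -0.1776, 0.0584]
ee_rot: [[-0.141, 0.99, -0.003], [0.99, 0.141, 0.002], [0.003, -0.003, -1.0]]
force: [0.0, 0.5, -0.9]
gripper_width: 0.0496
gripper_force: 63.1
```

```bash
python3 - <<'E'
from h import *
s=bot.sense();print(s['eef_pos'],s['ee_rot'][:,1],s['gripper_width'],s['force'])
go(390,-179.5,38,8.1)
E
```

```text
[ 0.39008315 -0.17762645  0.05836509] [ 0.99003475  0.14079568 -0.00278699] 0.0495599763172127 [ 0.03023863  0.54309783 -0.89133784]
shift [-0.19 -0.03  2.04] turn -0.0001 rows>= 1
```

>>> {"api": "play_rows", "payload": {"steps": [[[0, 0, 1.2], 0, 1], [[0, 0, 2], 0, 1], [[0, 0, 2.05], 0, 1], [[0, 0, 2.05], 0, 1], [[0, 0, 2.05], 0, 0], [[0, 0, 2.05], 0, 0], [[0, 0, 2.05], 0, 0], [[0, 0, 2.05], 0, 0], [[0, 0, 2.05], 0, 0]]}}

```text
time: 10.47
eef_pos: [0.391, -0.1801, 0.0386]
ee_rot: [[-0.137, 0.991, 0.0], [0.991, 0.137, -0.0], [-0.0, 0.0, -1.0]]
force: [-0.3, 0.3, 1.2]
gripper_width: 0.0851
gripper_force: 0.0
```

```bash
python3 - <<'E'
from h import *
s=bot.sense();print(s['eef_pos'],s['ee_rot'][:,1],s['gripper_width'],s['force'])
go(475,68,135,6)
E
```

```text
[ 0.39100119 -0.18007167  0.03855934] [9.90524289e-01 1.37337265e-01 3.28625666e-04] 0.0851025269441035 [-0.31649086  0.3331587   1.1963958 ]
shift [23.42 11.73 -9.65] turn 0.0331 rows>= 7
```

>>> {"api": "play_rows", "payload": {"steps": [[[0, 0, -4], 0, 0], [[0, 0, -8], 0, 0], [[0, 0, -9.65], 0, 0], [[23.4, 11.7, -9.65], 0.033, 0], [[23.4, 11.7, -9.65], 0.033, 0], [[23.4, 11.7, -9.65], 0.033, 0], [[23.4, 11.7, -9.65], 0.033, 0], [[23.4, 11.7, -9.65], 0.033, 0], [[23.4, 11.7, -9.65], 0.033, 0], [[23.4, 11.7, -9.65], 0.033, 0]]}}

```text
time: 11.3
eef_pos: [0.476, 0.075, 0.1356]
ee_rot: [[-0.111, 0.994, 0.003], [0.994, 0.111, 0.004], [0.003, 0.003, -1.0]]
force: [0.3, 0.3, 0.4]
gripper_width: 0.0856
gripper_force: 0.0
```

>>> {"api": "play_rows", "payload": {"steps": [[[0, 0, 0], 0, 0], [[0, 0, 0], 0, 0], [[0, 0, 0], 0, 0], [[0, 0, 0], 0, 0]]}}

```text
time: 11.63
eef_pos: [0.4742, 0.0662, 0.1346]
ee_rot: [[-0.103, 0.995, -0.001], [0.995, 0.103, -0.001], [-0.001, -0.001, -1.0]]
force: [0.0, -0.3, -0.3]
gripper_width: 0.0853
gripper_force: 0.0
```

```bash
python3 - <<'E'
from h import *
import pickle
s=bot.sense();im=bot.camera('wrist');cv2.imwrite('pics/w4.png',im);pickle.dump(s,open('w4.pkl','wb'))
cv2.imwrite('pics/t4.png',bot.camera('top'))
C=cam('wrist',s)
print(s['eef_pos'],'green',blob(im,(50,80,20),(95,255,200),(180,100,430,470),C,.028))
go(475,68,6,6,s)
E
```

```text
[0.47415957 0.06621495 0.13460636] green ((475.4, 66.9), 5.7, (55.3, 141.1), (280, 127, 89, 202))
shift [ 0.18  0.11 12.86] turn -0.002 rows>= 4
```

View pics/w4.png

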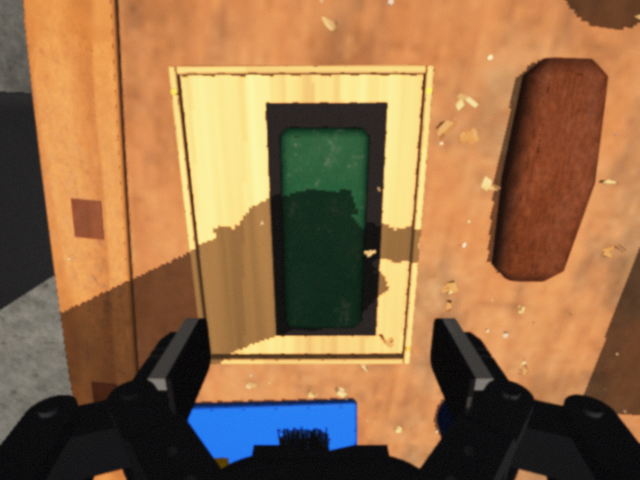

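The tray now holds only the green case (280–369, 127–329), still at (475.4, 66.9) mm and unmoved. Next, the descent and grip.

>>> {"api": "play_rows", "payload": {"steps": [[[0.1, 0.12, 4], 0, 0], [[0.1, 0.12, 8], 0, 0], [[0.1, 0.12, 10.5], 0, 0], [[0.1, 0.12, 12], 0, 0], [[0.1, 0.12, 13], 0, 0], [[0.1, 0.12, 13], 0, 0], [[0.1, 0.12, 13], 0, 0], [[0.1, 0.12, 13], 0, 0]]}}

```text
time: 12.4
eef_pos: [0.4765, 0.069, 0.0058]
ee_rot: [[-0.104, 0.995, 0.002], [0.995, 0.104, 0.0], [-0.0, 0.002, -1.0]]
force: [0.7, 0.5, -0.1]
gripper_width: 0.0852
gripper_force: 0.0
```

>>> {"api": "play_rows", "payload": {"steps": [[[0, 0, 0], 0, 1], [[0, 0, 0], 0, 1], [[0, 0, 0], 0, 1], [[0, 0, 0], 0, 1], [[0, 0, 0], 0, 1], [[0, 0, 0], 0, 1], [[0, 0, 0], 0, 1]]}}

```text
time: 12.98
eef_pos: [0.4763, 0.069, 0.0059]
ee_rot: [[-0.104, 0.995, 0.002], [0.995, 0.104, -0.0], [-0.001, 0.002, -1.0]]
force: [-2.0, -0.5, 8.3]
gripper_width: 0.0548
gripper_force: 62.9
```

```bash
python3 - <<'E'
from h import *
s=bot.sense();print(s['eef_pos'],s['ee_rot'][:,1],s['gripper_width'],s['force'],s['gripper_force'])
im=cv2.imread('pics/t4.png');C=cam('top');hsv=cv2.cvtColor(im,cv2.COLOR_BGR2HSV)
# mat: white outline vs grey
print('mat',blob(im,(0,0,90),(179,60,255),(140,225,215,335),C,.003))
m=cv2.inRange(hsv,(0,0,185),(179,60,255));m[:, :140]=0;m[:,215:]=0;m[:225]=0;m[335:]=0
c=cv2.findNonZero(m).reshape(-1,2);print('white',len(c),rect(ray(C,cv2.convexHull(c),.003)[:,:2]))
go(465,300,130,95.3)
E
```

```text
[0.47629209 0.06903919 0.00592058] [0.99453818 0.10436058 0.00163832] 0.05481411159786446 [-2.04705962 -0.48851141  8.32639037] 62.90632367134094
mat ((465.3, 326.3), -84.6, (109.7, 196.0), (152, 236, 54, 91))
white 421 ((465.2, 326.6), -84.6, (89.9, 173.4))
shift [ 23.08   1.31 -12.42] turn -1.5587 rows>= 13
```

>>> {"api": "play_rows", "payload": {"steps": [[[0, 0, -1.5], 0, 1], [[0, 0, -4], 0, 1], [[0, 0, -8], 0, 1], [[0, 0, -11], 0, 1], [[3, 0.1, -12.4], -0.12, 1], [[6, 0.3, -12.4], -0.24, 1], [[9, 0.5, -12.4], -0.36, 1], [[12, 0.7, -12.4], -0.48, 1], [[15, 0.8, -12.4], -0.6, 1], [[18, 1, -12.4], -0.72, 1]]}}

```text
time: 13.82
eef_pos: [0.4664, 0.2501, 0.1292]
ee_rot: [[-0.738, 0.675, 0.001], [0.675, 0.738, -0.0], [-0.001, 0.0, -1.0]]
force: [0.5, -0.6, -3.1]
gripper_width: 0.0549
gripper_force: 64.8
```

>>> {"api": "play_rows", "payload": {"steps": [[[0, 0, 0], 0, 1], [[0, 0, 0], 0, 1], [[0, 0, 0], 0, 1]]}}

```text
time: 14.07
eef_pos: [0.4665, 0.2483, 0.1286]
ee_rot: [[-0.734, 0.679, -0.0], [0.679, 0.734, -0.001], [-0.0, -0.001, -1.0]]
force: [-0.2, -0.8, -2.3]
gripper_width: 0.0548
gripper_force: 64.8
```

```bash
python3 - <<'E'
from h import *
s=bot.sense();print(s['eef_pos'],s['gripper_width'],s['force'],s['joint_positions'])
go(463.2,326.3,130,95.4)
E
```

```text
[0.46654428 0.2483371  0.12856875] 0.05483919751858495 [-0.22528867 -0.77157073 -2.25314301] [  2.92684839  28.54430355 -47.20965457 108.79445275  25.76461509
  53.88787817  -9.27464587]
shift [ 5.54  5.49 -0.15] turn -0.8412 rows>= 7
```

>>> {"api": "play_rows", "payload": {"steps": [[[1, 1, 0], -0.12, 1], [[2, 2, 0], -0.24, 1], [[3, 3, 0], -0.36, 1], [[4, 4, 0], -0.48, 1], [[5, 5, 0], -0.6, 1], [[5.54, 5.49, 0], -0.72, 1], [[5.54, 5.49, 0], -0.84, 1], [[5.54, 5.49, 0], -0.84, 1], [[5.54, 5.49, 0], -0.84, 1], [[5.54, 5.49, 0], -0.84, 1]]}}

```text
time: 14.9
eef_pos: [0.4638, 0.3256, 0.1286]
ee_rot: [[-0.996, -0.088, 0.0], [-0.088, 0.996, -0.001], [-0.0, -0.001, -1.0]]
force: [0.3, -1.0, -2.2]
gripper_width: 0.0549
gripper_force: 64.8
```

```bash
python3 - <<'E'
from h import *
import pickle
s=bot.sense();im=bot.camera('wrist');cv2.imwrite('pics/w5.png',im);pickle.dump(s,open('w5.pkl','wb'))
print(s['eef_pos'],s['ee_rot'][:,1],s['joint_positions']);go(463.2,326.3,60,95.4,s)
E
```

```text
[0.46380923 0.32561029 0.12863137] [-0.08805504  0.99611501 -0.00109221] [  0.53421425  36.35605145 -57.09328607 103.23334551  35.0515552
  60.1979162   25.11993218]
shift [0.05 0.08 6.86] turn -0.0061 rows>= 2
```

View pics/w5.png

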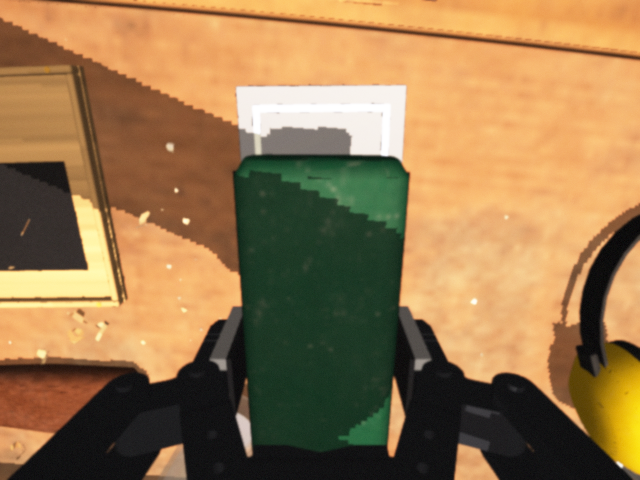

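The held case spans columns 235–408 with its near end at row ~172. The mat end is visible at row 86 (columns 237–406).

```bash
python3 - <<'E'
from h import *
import pickle
s=pickle.load(open('w5.pkl','rb'));C=cam('wrist',s);R=s['ee_rot'];t=s['eef_pos']
f=lambda uv,z:((ray(C,uv,z)-t)@R*1000).round(1)[:,:2]
print('case end top face/bottom edge',f([(237,174),(406,174)],.1547),f([(250,157),(390,157)],.130))
print('mat end',f([(237,87),(406,86)],.003),'white outer',f([(253,104),(391,104)],.003), 'inner',f([(261,112),(383,112)],.003))
a=np.radians(95.4);print('mat centre from top in tool',((np.array([.4652,.3265,.003])-t)@R*1000).round(1))
E
```

```text
case end top face/bottom edge [[ 65.8 -25.3]
 [ 65.8  24.9]] [[ 67.8 -25.5]
 [ 67.8  24.2]]
mat end [[ 96.6 -53.9]
 [ 97.3  54.3]] white outer [[ 86.3 -44.1]
 [ 86.4  45.3]] inner [[ 81.3 -39.2]
 [ 81.4  40.4]]
mat centre from top in tool [ -1.5   0.9 125.6]
```

>>> {"api": "play_rows", "payload": {"steps": [[[0.11, 0.06, 3], -0.006, 1], [[0.11, 0.06, 6], -0.006, 1], [[0.11, 0.06, 9], -0.006, 1], [[0.11, 0.06, 11], -0.006, 1], [[0.11, 0.06, 12], -0.006, 1], [[0.11, 0.06, 12.5], -0.006, 1], [[0.11, 0.06, 12.55], -0.006, 1], [[0.11, 0.06, 12.55], -0.006, 1], [[0.11, 0.06, 12.55], -0.006, 1]]}}

```text
time: 15.7
eef_pos: [0.4629, 0.328, 0.0044]
ee_rot: [[-0.995, -0.099, 0.002], [-0.099, 0.995, 0.001], [-0.002, 0.001, -1.0]]
force: [1.2, -0.1, -1.9]
gripper_width: 0.0548
gripper_force: 64.7
```

>>> {"api": "play_rows", "payload": {"steps": [[[0, 0, 0], 0, 1], [[0, 0, 0], 0, 0.2], [[0, 0, 0], 0, 0], [[0, 0, 0], 0, 0], [[0, 0, 0], 0, 0], [[0, 0, 0], 0, 0]]}}

```text
time: 16.2
eef_pos: [0.4622, 0.3276, 0.0034]
ee_rot: [[-0.995, -0.1, 0.0], [-0.1, 0.995, 0.0], [-0.0, 0.0, -1.0]]
force: [0.1, -0.3, -0.5]
gripper_width: 0.0851
gripper_force: 0.0
```

>>> {"api": "play_rows", "payload": {"steps": [[[0, 0, -2], 0, 0], [[0, 0, -5], 0, 0], [[0, 0, -9], 0, 0], [[0, 0, -13], 0, 0], [[0, 0, -16], 0, 0], [[4, 0, -18], 0, 0], [[6, 0, -18], 0, 0], [[6, 0, -18], 0, 0], [[6, 0, -18], 0, 0], [[6, 0, -18], 0, 0]]}}

```text
time: 17.03
eef_pos: [0.4032, 0.3212, 0.1832]
ee_rot: [[-0.995, -0.1, 0.001], [-0.1, 0.995, -0.0], [-0.001, -0.001, -1.0]]
force: [-0.2, -0.4, -0.1]
gripper_width: 0.0853
gripper_force: 0.0
```

```bash
python3 - <<'E'
from h import *
s=bot.sense();im=bot.camera('wrist');cv2.imwrite('pics/w6.png',im);C=cam('wrist',s)
g=blob(im,(50,80,20),(95,255,220),(150,20,500,470),C,.025);print(s['eef_pos'],'green',g)
print('mat',blob(im,(0,0,60),(179,70,255),(150,20,500,420),C,.003))
E
```

```text
[0.4031581  0.32118515 0.18320274] green ((461.5, 327.0), -84.7, (53.6, 141.2), (288, 204, 68, 153))
mat ((463.4, 325.9), -84.4, (109.5, 194.6), (254, 168, 133, 200))
```

View pics/w6.png

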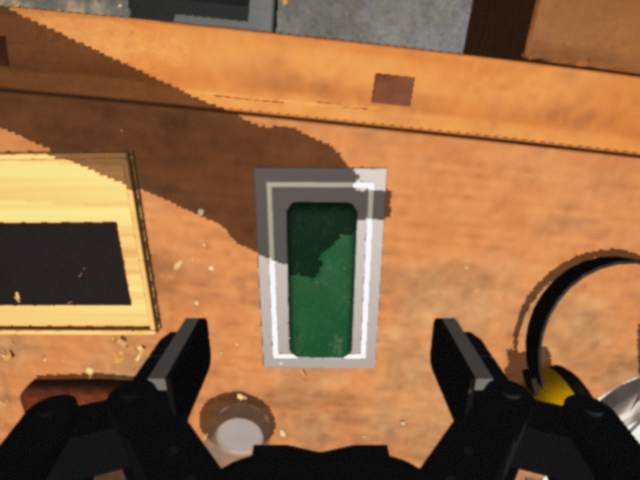

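The case lies inside the white outline (288–356, 204–356). I check the margins edge by edge and with the top camera.

```bash
python3 - <<'E'
from h import *
s=bot.sense();im=cv2.imread('pics/w6.png');C=cam('wrist',s);R=s['ee_rot'];t=s['eef_pos']
f=lambda uv,z:((ray(C,uv,z)-t)@R*1000).round(1)[:,:2]
hsv=cv2.cvtColor(im,cv2.COLOR_BGR2HSV)
m=cv2.inRange(hsv,(50,80,20),(95,255,220))
w=cv2.inRange(hsv,(0,0,60),(179,70,255))
for r in(250,280,300,320):
    g=np.where(m[r,270:380])[0]+270;q=np.where(w[r,240:400])[0]+240
    print(r,'green px',g[0],g[-1],'mat px',q[0],q[-1],'lateral mm green@.026',f([(g[0]-.5,r),(g[-1]+.5,r)],.026)[:,1],'mat',f([(q[0]-.5,r),(q[-1]+.5,r)],.003)[:,1])
for c in(315,325,335):
    g=np.where(m[190:370,c])[0]+190;q=np.where(w[150:400,c])[0]+150
    print(c,'green',g[0],g[-1],'mat',q[0],q[-1],'near@.003/.029',f([(c,g[0]-.5)],.003)[0,0],f([(c,g[0]-.5)],.029)[0,0],'far@.029',f([(c,g[-1]+.5)],.029)[0,0],'mat',f([(c,q[0]-.5),(c,q[-1]+.5)],.003)[:,0])
im=bot.camera('top');cv2.imwrite('pics/t6.png',im);C=cam('top')
print(blob(im,(45,60,20),(95,255,160),(150,230,215,330),C,.027))
cv2.imwrite('pics/t6c.png',cv2.resize(im[225:335,140:220],None,fx=5,fy=5,interpolation=cv2.INTER_CUBIC))
E
```

```text
250 green px 289 353 mat px 258 381 lateral mm green@.026 [-26.2  26.8] mat [-55.5  53.5]
280 green px 289 352 mat px 259 379 lateral mm green@.026 [-26.9  26.7] mat [-56.   53.2]
300 green px 290 351 mat px 260 378 lateral mm green@.026 [-26.5  26.4] mat [-56.1  53.3]
320 green px 290 350 mat px 262 377 lateral mm green@.026 [-27.   26.1] mat [-55.3  53.4]
315 green 204 355 mat 168 366 near@.003/.029 7.0 13.3 far@.029 -125.6 mat [  37.2 -156.8]
325 green 204 355 mat 168 367 near@.003/.029 7.0 13.3 far@.029 -125.5 mat [  37.2 -157.9]
335 green 204 355 mat 168 367 near@.003/.029 7.0 13.3 far@.029 -125.5 mat [  37.3 -157.9]
((486.0, 329.0), -88.1, (48.6, 90.7), (163, 250, 23, 42))
```

View pics/t6c.png

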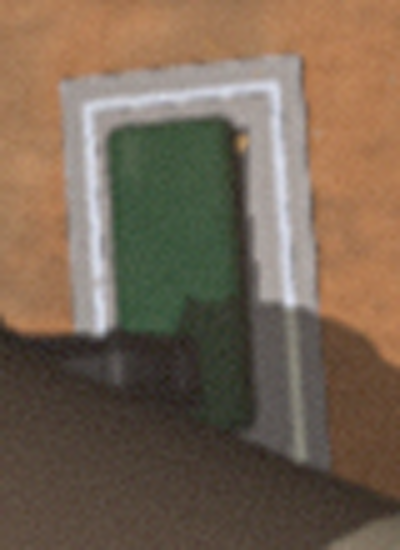

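>>> {"api": "play_rows", "payload": {"steps": [[[-4, 0, 0], 0, 0], [[-8, 0, 0], 0, 0], [[-11, 0, 0], 0, 0], [[-11, 0, 0], 0, 0], [[-11, 0, 0], 0, 0], [[-11, 0, 0], 0, 0], [[-11, 0, 0], 0, 0]]}}

```text
time: 17.72
eef_pos: [0.5109, 0.3328, 0.1829]
ee_rot: [[-0.995, -0.101, -0.001], [-0.101, 0.995, -0.0], [0.001, -0.0, -1.0]]
force: [-0.2, -0.2, 1.2]
gripper_width: 0.0855
gripper_force: 0.0
```

```bash
python3 - <<'E'
from h import *
s=bot.sense();im=bot.camera('wrist');cv2.imwrite('pics/w7.png',im);C=cam('wrist',s);R=s['ee_rot'];t=s['eef_pos']
im2=bot.camera('top');cv2.imwrite('pics/t7.png',im2)
f=lambda uv,z:((ray(C,uv,z)-t)@R*1000).round(1)[:,:2]
hsv=cv2.cvtColor(im,cv2.COLOR_BGR2HSV)
m=cv2.inRange(hsv,(45,80,12),(95,255,255));w=cv2.inRange(hsv,(0,0,60),(179,70,255))
print('cam',C[3],t)
for c in(310,320,330):
    g=np.where(m[30:440,c])[0]+30;q=np.where(w[30:440,c])[0]+30
    e=f([(c,g[0]-.5),(c,g[-1]+.5)],.027)[:,0];k=f([(c,q[0]-.5),(c,q[-1]+.5)],.003)[:,0]
    print(c,'green',g[0],g[-1],'mat',q[0],q[-1],e,e.mean(),k,k.mean())
for r in(260,300,340):
    g=np.where(m[r,240:400])[0]+240;q=np.where(w[r,210:430])[0]+210
    e=f([(g[0]-.5,r),(g[-1]+.5,r)],.027)[:,1];k=f([(q[0]-.5,r),(q[-1]+.5,r)],.003)[:,1]
    print(r,e,e.mean(),k,k.mean())
C2=cam('top');print(C2[3]);print('top green',blob(im2,(45,60,15),(95,255,160),(150,230,215,330),C2,.027))
E
```

```text
cam [0.42658568 0.32357536 0.32547531] [0.51086452 0.33280351 0.18290946]
310 green 60 243 mat 30 265 [115.9 -20.2] 47.85 [138.9 -49.5] 44.7
320 green 59 243 mat 30 265 [116.6 -20.2] 48.199999999999996 [138.9 -49.4] 44.75
330 green 60 243 mat 30 265 [116.  -20.2] 47.9 [138.9 -49.4] 44.75Traceback (most recent call last):
  File "<stdin>", line 14, in <module>
IndexError: index 0 is out of bounds for axis 0 with size 0
```

View pics/w7.png

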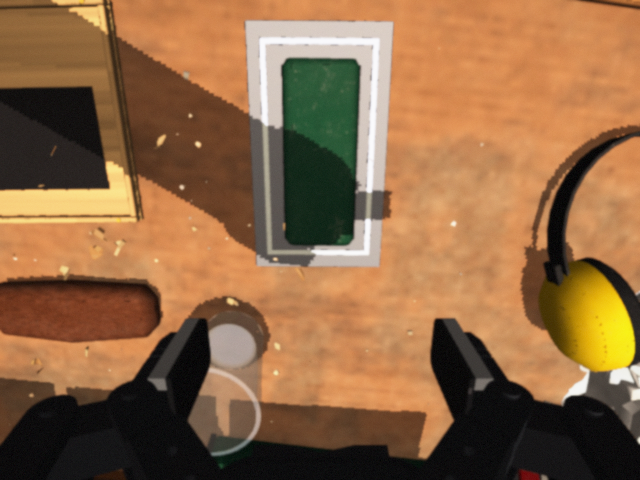

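```bash
python3 - <<'E'
from h import *
s=bot.sense();im=cv2.imread('pics/w7.png');im2=cv2.imread('pics/t7.png');C=cam('wrist',s);R=s['ee_rot'];t=s['eef_pos']
f=lambda uv,z:((ray(C,uv,z)-t)@R*1000).round(1)[:,:2]
hsv=cv2.cvtColor(im,cv2.COLOR_BGR2HSV)
m=cv2.inRange(hsv,(45,80,12),(95,255,255));w=cv2.inRange(hsv,(0,0,60),(179,70,255))
for c in(310,330):
    q=np.where(w[5:440,c])[0]+5;k=f([(c,q[0]-.5),(c,q[-1]+.5)],.003)[:,0];print(c,q[0],q[-1],k,k.mean())
for r in(100,130,170,210):
    g=np.where(m[r,250:400])[0]+250;q=np.where(w[r,220:410])[0]+220
    e=f([(g[0]-.5,r),(g[-1]+.5,r)],.025)[:,1];k=f([(q[0]-.5,r),(q[-1]+.5,r)],.003)[:,1]
    print(r,e,e.mean(),k,k.mean())
C2=cam('top');print('top green',blob(im2,(45,60,15),(95,255,160),(150,230,215,330),C2,.027))
E
```

```text
310 21 265 [144.9 -49.7] 47.6
330 21 265 [144.9 -49.6] 47.650000000000006
100 [-27.1  26.5] -0.3000000000000007 [-56.3  52.6] -1.8499999999999979
130 [-27.7  26.4] -0.6500000000000004 [-56.8  52.3] -2.25
170 [-27.8  25.8] -1.0 [-56.9  52.4] -2.25
210 [-28.7  25.9] -1.4000000000000004 [-57.1  52.5] -2.3000000000000007Traceback (most recent call last):
  File "<stdin>", line 12, in <module>
  File "h.py", line 21, in blob
    c=cv2.convexHull(max(cs,key=cv2.contourArea)).reshape(-1,2)
                     ~~~^^^^^^^^^^^^^^^^^^^^^^^^
ValueError: max() iterable argument is empty
```

The drill case is centred within about 1.3 mm and 0.5° in the outline, so I leave it. Next, the spectacle case.

```bash
python3 - <<'E'
from h import *
s=bot.sense();print(s['joint_positions'].round(1));go(600,120,170,5,s);go(560,220,180,45,s)
E
```

```text
[  1.3  36.7 -58.1  94.1  33.2  68.2  31.2]
shift [ -6.69 -22.06   1.34] turn 1.585 rows>= 13
shift [ -3.73 -11.71   0.34] turn 0.8868 rows>= 8
```

>>> {"api": "play_rows", "payload": {"steps": [[[-6.7, -22, 1.3], 1.585, 0], [[-6.7, -22, 1.3], 1.585, 0], [[-6.7, -22, 1.3], 1.585, 0], [[-6.7, -22, 1.3], 1.585, 0], [[-6.7, -22, 1.3], 1.585, 0], [[-6.7, -22, 1.3], 1.585, 0], [[-6.7, -22, 1.3], 1.585, 0], [[-6.7, -22, 1.3], 1.585, 0], [[-6.7, -22, 1.3], 1.585, 0], [[-6.7, -22, 1.3], 1.585, 0]]}}

```text
time: 18.65
eef_pos: [0.6001, 0.1203, 0.1707]
ee_rot: [[-0.403, 0.915, 0.0], [0.915, 0.403, -0.0], [-0.0, 0.0, -1.0]]
force: [0.5, -0.2, 0.3]
gripper_width: 0.0857
gripper_force: 0.0
```

>>> {"api": "play_rows", "payload": {"steps": [[[0, 0, 0], 0.36, 0], [[0, 0, 0], 0.36, 0], [[0, 0, 0], 0.36, 0], [[0, 0, 0], 0.36, 0], [[0, 0, 0], 0.36, 0], [[0, 0, 0], 0.36, 0]]}}

```text
time: 19.15
eef_pos: [0.6003, 0.1206, 0.1705]
ee_rot: [[-0.065, 0.998, 0.0], [0.998, 0.065, -0.0], [-0.0, 0.0, -1.0]]
force: [-0.5, -0.9, 0.1]
gripper_width: 0.0853
gripper_force: 0.0
```

```bash
python3 - <<'E'
from h import *
s=bot.sense();im=bot.camera('wrist');cv2.imwrite('pics/w8.png',im);C=cam('wrist',s)
print(s['eef_pos'],s['ee_rot'][:,1],s['joint_positions'].round(1))
print('spec',proj(C,[[.623,.119,.015]]))
print(blob(im,(0,140,30),(12,255,190),(200,30,560,430),C,.018,5))
E
```

```text
[0.60031591 0.12055783 0.17050508] [9.97874989e-01 6.51570492e-02 2.54368479e-04] [ 10.   30.2 -36.5  95.4  20.   61.1 -28.8]
spec [[349.53030464 221.2440166 ]]
((598.0, 116.9), 6.5, (108.5, 149.8), (248, 122, 140, 186))
```

View pics/w8.png

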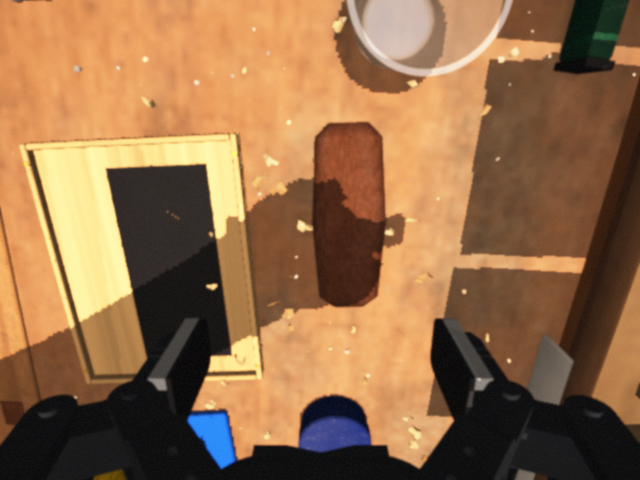

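The spectacle case is at (314–386, 122–306), clear of the tumbler (430,30) and the tin (335,430).

```bash
python3 - <<'E'
from h import *
s=bot.sense();im=cv2.imread('pics/w8.png');C=cam('wrist',s);R=s['ee_rot'];t=s['eef_pos']
hsv=cv2.cvtColor(im,cv2.COLOR_BGR2HSV)
for r in(150,220,280): print(r,[tuple(hsv[r,c]) for c in(300,320,350,375,395)])
E
sed -i 's/np.uint8//' h.py; python3 - <<'E'
from h import *
s=bot.sense();im=cv2.imread('pics/w8.png');C=cam('wrist',s);R=s['ee_rot'];t=s['eef_pos']
f=lambda uv,z:((ray(C,uv,z)-t)@R*1000).round(1)
g=cv2.GaussianBlur(im,(3,3),0).astype(int)[:,:,2] # red channel: case darker
for r in(160,190,215,240,265):
    L=305+np.argmin(np.diff(g[r,305:335]));Rr=365+np.argmax(np.diff(g[r,365:398]))
    print(r,L,Rr,f([(L+.5,r),(Rr+.5,r)],.015)[:,1],f([((L+Rr+1)/2,r)],.015)[0,:2])
for c in(335,350,362):
    T=110+np.argmin(np.diff(g[110:140,c]));B=285+np.argmax(np.diff(g[285:320,c]))
    print(c,T,B,f([(c,T+.5),(c,B+.5)],.015)[:,0])
E
```

```text
150 [(np.uint8(15), np.uint8(126), np.uint8(229)), (np.uint8(9), np.uint8(175), np.uint8(128)), (np.uint8(10), np.uint8(181), np.uint8(155)), (np.uint8(10), np.uint8(181), np.uint8(148)), (np.uint8(15), np.uint8(135), np.uint8(243))]
220 [(np.uint8(17), np.uint8(127), np.uint8(186)), (np.uint8(9), np.uint8(165), np.uint8(68)), (np.uint8(9), np.uint8(180), np.uint8(71)), (np.uint8(9), np.uint8(167), np.uint8(151)), (np.uint8(12), np.uint8(150), np.uint8(133))]
280 [(np.uint8(11), np.uint8(156), np.uint8(126)), (np.uint8(9), np.uint8(178), np.uint8(53)), (np.uint8(9), np.uint8(178), np.uint8(66)), (np.uint8(10), np.uint8(186), np.uint8(59)), (np.uint8(15), np.uint8(132), np.uint8(246))]
160 312 382 [-6.6 46.1] [44.9 19.8]
190 312 384 [-6.7 48.8] [22.1 21.1]
215 311 385 [-7.6 50.7] [ 2.1 21.5]
240 313 383 [-6.1 50.2] [-18.7  22.1]
265 315 380 [-4.5 48.9] [-40.4  22.2]
335 122 306 [ 72.  -78.7]
350 122 306 [ 72.  -78.7]
362 121 305 [ 72.8 -77.8]
```

```bash
python3 - <<'E'
from h import *
s=bot.sense();R=s['ee_rot'];t=s['eef_pos'];c=t+R@np.array([-.003,.0215,0]);print(c)
go(c[0]*1000,c[1]*1000,60,5.3,s);go(c[0]*1000,c[1]*1000,-3,5.3,s)
E
```

```text
[0.62203366 0.11884334 0.17040558]
shift [-0.3   2.15 11.04] turn -0.0282 rows>= 3
shift [-0.3   2.15 17.34] turn -0.0282 rows>= 5
```

>>> {"api": "play_rows", "payload": {"steps": [[[-0.3, 2.15, 3], -0.028, 0], [[-0.3, 2.15, 7], -0.028, 0], [[-0.3, 2.15, 11], -0.028, 0], [[-0.3, 2.15, 14], -0.028, 0], [[-0.3, 2.15, 15.5], -0.028, 0], [[-0.3, 2.15, 16.5], -0.028, 0], [[-0.3, 2.15, 17.3], -0.028, 0], [[-0.3, 2.15, 17.3], -0.028, 0], [[-0.3, 2.15, 17.3], -0.028, 0]]}}

```text
time: 19.95
eef_pos: [0.6231, 0.1191, -0.0014]
ee_rot: [[-0.089, 0.996, 0.002], [0.996, 0.089, 0.0], [0.0, 0.002, -1.0]]
force: [1.2, 0.8, -0.1]
gripper_width: 0.0855
gripper_force: 0.0
```

>>> {"api": "play_rows", "payload": {"steps": [[[0, 0, 0], 0, 1], [[0, 0, 0], 0, 1], [[0, 0, 0], 0, 1], [[0, 0, 0], 0, 1], [[0, 0, 0], 0, 1], [[0, 0, 0], 0, 1], [[0, 0, 0], 0, 1]]}}

```text
time: 20.53
eef_pos: [0.6231, 0.1188, -0.0007]
ee_rot: [[-0.089, 0.996, 0.002], [0.996, 0.089, -0.0], [-0.0, 0.002, -1.0]]
force: [-2.4, -1.0, 9.9]
gripper_width: 0.0554
gripper_force: 63.2
```

>>> {"api": "play_rows", "payload": {"steps": [[[0, 0, -1], 0, 1], [[0, 0, -3], 0, 1], [[0, 0, -6], 0, 1], [[0, 0, -9], 0, 1], [[0, 0, -9], 0, 1], [[0, 0, -9], 0, 1], [[0, 0, -9], 0, 1]]}}

```text
time: 21.12
eef_pos: [0.6221, 0.1183, 0.0876]
ee_rot: [[-0.089, 0.996, 0.0], [0.996, 0.089, -0.0], [-0.0, 0.0, -1.0]]
force: [-0.4, 0.4, -0.9]
gripper_width: 0.0556
gripper_force: 64.0
```

```bash
python3 - <<'E'
from h import *
s=bot.sense();im=bot.camera('wrist');cv2.imwrite('pics/w9.png',im);print(s['eef_pos'],s['force'])
go(479,64.7,90,6.2,s)
E
```

```text
[0.62208453 0.11831687 0.08755827] [-0.37538647  0.41802167 -0.89706505]
shift [ -4.07 -14.73  -0.25] turn -0.0194 rows>= 4
```

View pics/w9.png

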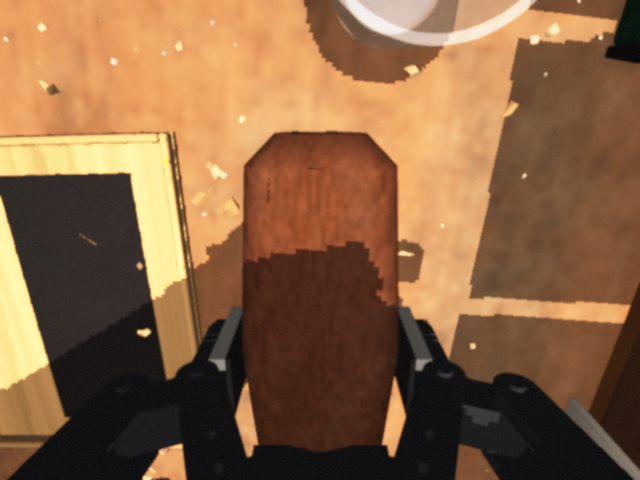

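I have used up my picture views, so the rest is numeric. The spectacle case is held square, centred at column 320 with its near end at row 132.

```bash
python3 - <<'E'
from h import *
s=bot.sense();C=cam('wrist',s);R=s['ee_rot'];t=s['eef_pos']
for z in(.089,.100,.112): print(z,((ray(C,[(320,131.5),(320,125)],z)-t)@R*1000).round(1)[:,:2].tolist(), ((ray(C,[(244,230),(397,230)],z)-t)@R*1000).round(1)[:,1])
E
```

```text
0.089 [[75.1, -0.8], [77.3, -0.9]] [-29.3  28.1]
0.1 [[75.8, -0.8], [77.8, -0.8]] [-27.1  25.8]
0.112 [[76.5, -0.8], [78.3, -0.8]] [-24.7  23.4]
```

>>> {"api": "play_rows", "payload": {"steps": [[[-1, -3.7, -0.5], 0, 1], [[-2, -7.4, -0.5], 0, 1], [[-3, -11, -0.5], -0.02, 1], [[-4, -14, -0.5], -0.02, 1], [[-4, -14.7, -0.5], -0.02, 1], [[-4, -14.7, -0.5], -0.02, 1], [[-4, -14.7, -0.5], -0.02, 1], [[-4, -14.7, -0.5], -0.02, 1]]}}

```text
time: 21.83
eef_pos: [0.4807, 0.0664, 0.0922]
ee_rot: [[-0.109, 0.994, 0.001], [0.994, 0.109, 0.001], [0.001, 0.001, -1.0]]
force: [-0.1, -0.4, -0.6]
gripper_width: 0.0555
gripper_force: 64.1
```

```bash
python3 - <<'E'
from h import *
s=bot.sense();im=bot.camera('wrist');cv2.imwrite('pics/w10.png',im);C=cam('wrist',s);R=s['ee_rot'];t=s['eef_pos']
print(t,s['ee_rot'][:,1]);go(479,64.7,5.3,6.2,s)
f=lambda uv,z:((ray(C,uv,z)-t)@R*1000).round(1)[:,:2]
# liner corners expected & tray rear-left corner edges
tr=np.radians(6.2);M=np.array([[np.cos(tr),-np.sin(tr)],[np.sin(tr),np.cos(tr)]]);w=lambda x,y,z:list(np.array([463,63])/1000+M@np.array([x,y])/1000)+[z]
print(proj(C,[w(-24,88,.006),w(56,88,.006),w(83,110,.014),w(-83,110,.014),w(83,0,.014),w(-83,0,.014)]).round(1))
h=cv2.cvtColor(im,cv2.COLOR_BGR2HSV)
for c in(300,320,340): print(c,h[0:130:3,c,2].tolist())
for r in(60,100): print(r,h[r,60:580:4,2].tolist())
E
```

```text
[0.48066156 0.06637913 0.0922142 ] [9.94052699e-01 1.08896880e-01 8.37494649e-04]
shift [-0.16 -0.19  8.69] turn 0.0009 rows>= 3
[[245.7 100.3]
 [390.7 100.6]
 [448.   55.8]
 [127.   55.7]
 [428.9 254.8]
 [154.7 254.3]]
300 [228, 227, 227, 225, 226, 223, 218, 219, 217, 212, 211, 209, 211, 213, 214, 214, 210, 210, 209, 231, 252, 245, 137, 253, 253, 253, 251, 249, 249, 249, 249, 249, 249, 247, 116, 49, 45, 48, 47, 46, 50, 48, 51, 48]
320 [220, 232, 237, 241, 243, 206, 199, 201, 200, 197, 196, 193, 194, 194, 194, 192, 191, 192, 185, 233, 252, 250, 165, 218, 253, 253, 253, 253, 253, 253, 253, 253, 253, 252, 93, 49, 48, 46, 46, 50, 48, 48, 48, 45]
340 [209, 206, 206, 203, 202, 200, 203, 206, 212, 216, 215, 214, 211, 211, 210, 214, 211, 204, 195, 232, 252, 251, 173, 250, 253, 253, 253, 253, 253, 253, 253, 253, 253, 253, 130, 47, 44, 47, 49, 44, 48, 50, 45, 48]
60 [239, 226, 201, 84, 222, 213, 212, 214, 217, 224, 226, 220, 218, 219, 221, 219, 218, 248, 250, 221, 253, 253, 253, 253, 253, 253, 253, 253, 253, 253, 253, 253, 253, 253, 253, 253, 253, 253, 253, 253, 252, 250, 250, 250, 251, 251, 
[... 373 characters left out ...]
, 226, 223, 222, 223, 221, 221, 227, 228, 224]
100 [233, 239, 208, 178, 118, 216, 213, 214, 216, 215, 215, 218, 223, 219, 214, 212, 214, 218, 236, 253, 207, 73, 253, 253, 253, 253, 253, 253, 253, 253, 253, 253, 253, 253, 253, 253, 253, 253, 253, 253, 253, 253, 253, 253, 253, 253, 244, 237, 242, 243, 244, 242, 243, 244, 233, 220, 238, 234, 232, 237, 238, 248, 236, 222, 240, 242, 246, 242, 244, 248, 248, 239, 241, 242, 248, 248, 251, 252, 252, 240, 244, 245, 252, 253, 253, 253, 253, 253, 253, 253, 253, 253, 243, 140, 253, 244, 234, 231, 229, 228, 225, 225, 223, 236, 245, 226, 247, 249, 234, 213, 213, 212, 208, 211, 214, 218, 223, 224, 225, 226, 221, 215, 212, 205, 211, 215, 211, 205, 205, 203]
```

```bash
python3 - <<'E'
from h import *
s=bot.sense();im=cv2.imread('pics/w10.png');C=cam('wrist',s);R=s['ee_rot'];t=s['eef_pos']
f=lambda uv,z:((ray(C,uv,z)-t)@R*1000).round(1)[:,:2]
g=im[:,:,2].astype(int)
for r in(106,110,114,118,140,170):
    a=np.where(g[r,215:330]<120)[0]+215;b=np.where(g[r,330:425]<120)[0]+330
    print(r,a[0],b[-1],f([(a[0]-.5,r),(b[-1]+.5,r)],.006).tolist())
for c in(270,300,340,365):
    q=np.where(g[85:130,c]<130)[0]+85;print(c,q[0],f([(c,q[0]-.5)],.006))
go(479,64.7,5.3,6.2,s)
E
```

```text
106 245 387 [[83.5, -42.8], [83.6, 36.5]]
110 245 387 [[81.4, -42.9], [81.5, 36.6]]
114 245 386 [[79.3, -43.0], [79.4, 36.1]]
118 245 386 [[77.1, -43.1], [77.2, 36.2]]
140 247 385 [[65.1, -42.7], [65.2, 36.3]]
170 245 424 [[48.1, -44.9], [48.3, 60.0]]
270 102 [[ 85.9 -28.5]]
300 102 [[ 85.9 -12. ]]
340 103 [[85.4 10.1]]
365 103 [[85.4 23.9]]
shift [-0.17 -0.19  8.69] turn 0.0011 rows>= 3
```

>>> {"api": "play_rows", "payload": {"steps": [[[-0.24, -0.24, 3], 0, 1], [[-0.24, -0.24, 6], 0, 1], [[-0.24, -0.24, 7.5], 0, 1], [[-0.24, -0.24, 8.3], 0, 1], [[-0.24, -0.24, 8.7], 0, 1], [[-0.24, -0.24, 8.7], 0, 1], [[-0.24, -0.24, 8.7], 0, 1], [[-0.24, -0.24, 8.7], 0, 1]]}}

```text
time: 22.55
eef_pos: [0.4782, 0.0637, 0.0058]
ee_rot: [[-0.109, 0.994, 0.001], [0.994, 0.109, 0.0], [0.0, 0.001, -1.0]]
force: [0.7, 0.5, -0.6]
gripper_width: 0.0556
gripper_force: 64.1
```

>>> {"api": "play_rows", "payload": {"steps": [[[0, 0, 0], 0, 1], [[0, 0, 0], 0, 0.2], [[0, 0, 0], 0, 0], [[0, 0, 0], 0, 0], [[0, 0, 0], 0, 0], [[0, 0, 0], 0, 0]]}}

```text
time: 23.05
eef_pos: [0.4773, 0.0631, 0.0053]
ee_rot: [[-0.109, 0.994, 0.0], [0.994, 0.109, 0.0], [0.0, 0.0, -1.0]]
force: [0.3, -0.3, 0.7]
gripper_width: 0.0853
gripper_force: 0.0
```

>>> {"api": "play_rows", "payload": {"steps": [[[0, 0, -2], 0, 0], [[0, 0, -5], 0, 0], [[0, 0, -9], 0, 0], [[0, 0, -13], 0, 0], [[-2.5, -1, -16], 0, 0], [[-2.5, -1, -16], 0, 0], [[-2.5, -1, -16], 0, 0], [[-2.5, -1, -16], 0, 0], [[-2.5, -1, -16], 0, 0]]}}

```text
time: 23.8
eef_pos: [0.4693, 0.0376, 0.1643]
ee_rot: [[-0.11, 0.994, -0.002], [0.994, 0.11, 0.0], [0.0, -0.002, -1.0]]
force: [-0.2, -0.2, -0.1]
gripper_width: 0.0854
gripper_force: 0.0
```

```bash
python3 - <<'E'
from h import *
import pickle
s=bot.sense();im=bot.camera('wrist');cv2.imwrite('pics/w11.png',im);pickle.dump(s,open('w11.pkl','wb'));C=cam('wrist',s);R=s['ee_rot'];t=s['eef_pos']
print(t)
f=lambda uv,z:((ray(C,uv,z)-t)@R*1000).round(1)[:,:2]
h=cv2.cvtColor(im,cv2.COLOR_BGR2HSV)
P=proj(C,[[.479,.0647,.036],[.479-.0088,.0647+.0875,.006],[.479+.0088,.0647-.0875,.006]]);print(P)
r=int(P[0,1]);print(h[r,int(P[0,0])-70:int(P[0,0])+70:4].tolist())
E
```

```text
[0.46928579 0.03759566 0.16427693]
[[339.59858918 192.63610149]
 [340.94993042  60.90144086]
 [335.22307553 287.48689516]]
[[24, 115, 247], [19, 137, 209], [17, 146, 183], [15, 148, 172], [15, 141, 87], [165, 32, 16], [10, 40, 19], [8, 160, 35], [9, 177, 49], [10, 189, 58], [10, 187, 56], [9, 178, 66], [10, 178, 66], [7, 174, 63], [10, 184, 61], [9, 179, 60], [8, 171, 64], [9, 173, 62], [6, 163, 64], [9, 185, 58], [9, 165, 65], [8, 166, 66], [9, 172, 147], [9, 169, 142], [9, 166, 144], [8, 175, 112], [9, 171, 85], [7, 50, 46], [10, 53, 43], [10, 67, 46], [23, 116, 247], [23, 112, 251], [24, 113, 251], [23, 115, 251], [22, 118, 251]]
```

```bash
python3 - <<'E'
from h import *
import pickle
s=pickle.load(open('w11.pkl','rb'));im=cv2.imread('pics/w11.png');C=cam('wrist',s);R=s['ee_rot'];t=s['eef_pos']
f=lambda uv,z:((ray(C,uv,z)-t)@R*1000).round(1)[:,:2]
h=cv2.cvtColor(cv2.GaussianBlur(im,(3,3),0),cv2.COLOR_BGR2HSV)
sp=cv2.inRange(h,(3,120,25),(13,255,200));sp[:50]=0;sp[300:]=0;sp[:,:285]=0;sp[:,395:]=0
sp=cv2.morphologyEx(sp,cv2.MORPH_OPEN,np.ones((5,5)))
li=(h[:,:,2]<75)
for r in(110,140,170,200,230,250):
    a=np.where(sp[r])[0];b=np.where((h[r,270:400,1]<110)&(h[r,270:400,2]<100))[0]+270
    e=f([(a[0]-.5,r),(a[-1]+.5,r)],.021)[:,1];k=f([(b[0]-.5,r),(b[-1]+.5,r)],.006)
    print(r,e,e.mean().round(1),k[:,1],k[:,1].mean().round(1),k[0,0])
for c in(325,335,345):
    a=np.where(sp[:,c])[0];b=np.where(li[45:305,c])[0]+45
    print(c,a[0],a[-1],b[0],b[-1],f([(c,a[0]-.5)],.01),f([(c,a[-1]+.5)],.03),f([(c,b[0]-.5),(c,b[-1]+.5)],.006)[:,0])
E
```

```text
110 [-15.2  36.1] 10.5 [-27.7  50.5] 11.4 80.7
140 [-16.2  37.7] 10.8 [-27.5  50.2] 11.4 59.3
170 [-18.   38.7] 10.4 [-27.4  50.7] 11.7 37.0
200 [-18.4  39.7] 10.7 [-27.2  50.5] 11.6 13.5
230 [-16.6  37.7] 10.6 [-27.1  50.2] 11.6 -11.2
250 [-16.   36.1] 10.0 [-26.7  49.5] 11.4 -28.3
325 81 283 63 287 [[100.6   2.5]] [[-47.1   3. ]] [112.7 -62.2]
335 80 283 63 287 [[101.3   9.6]] [[-47.1  10.8]] [112.7 -62.1]
345 81 283 63 287 [[100.6  16.6]] [[-47.1  18.6]] [112.7 -62.1]
```

The spectacle case is centred in the bay within about 1 mm and parallel to it. Now the brush goes back.

```bash
python3 - <<'E'
from h import *
go(485.1,-164.2,130,8.1)
E
```

```text
shift [-20.26  -0.64   3.4 ] turn -0.0311 rows>= 5
```

>>> {"api": "play_rows", "payload": {"steps": [[[-20.3, -0.65, 3.4], -0.031, 0], [[-20.3, -0.65, 3.4], -0.031, 0], [[-20.3, -0.65, 3.4], -0.031, 0], [[-20.3, -0.65, 3.4], -0.031, 0], [[-20.3, -0.65, 3.4], -0.031, 0], [[-20.3, -0.65, 3.4], -0.031, 0], [[-20.3, -0.65, 3.4], -0.031, 0], [[-20.3, -0.65, 3.4], -0.031, 0]]}}

```text
time: 24.52
eef_pos: [0.4853, -0.1639, 0.1302]
ee_rot: [[-0.141, 0.99, -0.002], [0.99, 0.141, 0.002], [0.002, -0.001, -1.0]]
force: [-0.5, 1.0, -0.7]
gripper_width: 0.0854
gripper_force: 0.0
```

```bash
python3 - <<'E'
from h import *
s=bot.sense();im=bot.camera('wrist');cv2.imwrite('pics/w12.png',im);C=cam('wrist',s);print(s['eef_pos'])
print('brush',blob(im,(140,40,20),(179,255,170),(150,100,480,445),C,.066,5))
go(485.1,-164.2,37.8,8.1,s)
E
```

```text
[ 0.48534814 -0.16385913  0.13023568]
brush ((483.4, -166.3), 8.2, (41.8, 106.7), (281, 171, 75, 175))
shift [-0.05 -0.02  9.24] turn -0.0003 rows>= 3
```

>>> {"api": "play_rows", "payload": {"steps": [[[0, 0, 4], 0, 0], [[0, 0, 7], 0, 0], [[0, 0, 8.7], 0, 0], [[0, 0, 9.2], 0, 0], [[0, 0, 9.2], 0, 0], [[0, 0, 9.2], 0, 0], [[0, 0, 9.2], 0, 0]]}}

```text
time: 25.15
eef_pos: [0.4868, -0.1649, 0.0407]
ee_rot: [[-0.141, 0.99, 0.002], [0.99, 0.141, -0.001], [-0.001, 0.002, -1.0]]
force: [-0.5, -0.6, 0.2]
gripper_width: 0.0853
gripper_force: 0.0
```

>>> {"api": "play_rows", "payload": {"steps": [[[0, 0, 0], 0, 1], [[0, 0, 0], 0, 1], [[0, 0, 0], 0, 1], [[0, 0, 0], 0, 1], [[0, 0, 0], 0, 1], [[0, 0, 0], 0, 1], [[0, 0, 0], 0, 1]]}}

```text
time: 25.73
eef_pos: [0.4859, -0.1656, 0.0403]
ee_rot: [[-0.139, 0.99, 0.001], [0.99, 0.139, -0.001], [-0.001, 0.001, -1.0]]
force: [-2.7, -0.5, 9.8]
gripper_width: 0.0433
gripper_force: 59.7
```

```bash
python3 - <<'E'
from h import *
s=bot.sense();print(s['eef_pos'],s['force'],s['gripper_width']);go(422.5,21.1,130,6.2,s)
E
```

```text
[ 0.4859266  -0.16563611  0.04033693] [-2.74265216 -0.46576996  9.80698317] 0.04332273489801384
shift [19.36 -3.68 -8.99] turn 0.0312 rows>= 6
```

>>> {"api": "play_rows", "payload": {"steps": [[[0, 0, -1], 0, 1], [[0, 0, -3], 0, 1], [[0, 0, -6], 0, 1], [[0, 0, -9], 0, 1], [[4, -0.8, -9], 0, 1], [[8, -1.6, -9], 0.03, 1], [[12, -2.4, -9], 0.03, 1], [[16, -3.1, -9], 0.03, 1], [[18, -3.5, -9], 0.03, 1], [[19.2, -3.67, -9], 0.031, 1]]}}

```text
time: 26.57
eef_pos: [0.4211, 0.0226, 0.13]
ee_rot: [[-0.113, 0.994, 0.0], [0.994, 0.113, -0.0], [-0.0, 0.0, -1.0]]
force: [-0.1, -0.6, -1.2]
gripper_width: 0.0435
gripper_force: 61.2
```

>>> {"api": "play_rows", "payload": {"steps": [[[0, 0, 0], 0, 1], [[0, 0, 0], 0, 1], [[0, 0, 0], 0, 1], [[0, 0, 0], 0, 1]]}}

```text
time: 26.9
eef_pos: [0.4228, 0.0185, 0.1293]
ee_rot: [[-0.107, 0.994, 0.0], [0.994, 0.107, -0.0], [-0.0, -0.0, -1.0]]
force: [0.4, -0.4, -0.8]
gripper_width: 0.0434
gripper_force: 61.2
```

```bash
python3 - <<'E'
from h import *
s=bot.sense();print(s['eef_pos'],s['force'],s['gripper_width']);go(422.7,19.6,60,6.2,s);go(422.7,19.6,37.3,6.2,s)
E
```

```text
[0.4227859  0.01854777 0.12933601] [ 0.35957028 -0.37671644 -0.84833071] 0.04343334076736537
shift [0.11 0.   6.93] turn -0.001 rows>= 2
shift [0.11 0.   9.2 ] turn -0.001 rows>= 3
```

>>> {"api": "play_rows", "payload": {"steps": [[[0.1, 0, 3], 0, 1], [[0.1, 0, 6], 0, 1], [[0.1, 0, 7.5], 0, 1], [[0.1, 0, 8.3], 0, 1], [[0.1, 0, 8.8], 0, 1], [[0.1, 0, 8.8], 0, 1], [[0.1, 0, 8.8], 0, 1], [[0.1, 0, 8.8], 0, 1], [[0.1, 0, 8.8], 0, 1]]}}

```text
time: 27.65
eef_pos: [0.4231, 0.0206, 0.0421]
ee_rot: [[-0.108, 0.994, 0.002], [0.994, 0.108, -0.0], [-0.0, 0.002, -1.0]]
force: [-0.6, -0.3, -1.3]
gripper_width: 0.0434
gripper_force: 61.4
```

```bash
python3 - <<'E'
from h import *
go(422.7,19.6,37.3,6.2);print(bot.sense()['force'])
E
```

```text
shift [-0.09 -0.05  0.48] turn 0.0005 rows>= 1
[-0.59756667 -0.30591745 -1.27462475]
```

>>> {"api": "play_rows", "payload": {"steps": [[[-0.08, -0.04, 0.3], 0, 1], [[-0.08, -0.04, 0.45], 0, 1], [[-0.08, -0.04, 0.48], 0, 1], [[-0.08, -0.04, 0.48], 0, 1], [[-0.08, -0.04, 0.48], 0, 0], [[-0.08, -0.04, 0.48], 0, 0], [[-0.08, -0.04, 0.48], 0, 0], [[-0.08, -0.04, 0.48], 0, 0], [[-0.08, -0.04, 0.48], 0, 0]]}}

```text
time: 28.4
eef_pos: [0.422, 0.0199, 0.0364]
ee_rot: [[-0.109, 0.994, -0.0], [0.994, 0.109, 0.0], [0.0, -0.0, -1.0]]
force: [-0.0, -0.1, 0.7]
gripper_width: 0.085
gripper_force: 0.0
```

>>> {"api": "play_rows", "payload": {"steps": [[[0, 0, -4], 0, 0], [[0, 0, -8], 0, 0], [[0, 0, -11], 0, 0], [[0, 0, -11], 0, 0], [[0, 0, -11], 0, 0], [[0, 0, -11], 0, 0]]}}

```text
time: 28.9
eef_pos: [0.4217, 0.0194, 0.1461]
ee_rot: [[-0.108, 0.994, -0.0], [0.994, 0.108, -0.001], [-0.001, -0.0, -1.0]]
force: [-0.0, -0.8, -1.0]
gripper_width: 0.0854
gripper_force: 0.0
```

```bash
python3 - <<'E'
from h import *
s=bot.sense();print(s['eef_pos']);go(391.0,-180.1,140,8.0)
E
```

```text
[0.42170895 0.01939711 0.14611888]
shift [-19.5   -5.21   0.62] turn -0.0312 rows>= 5
```

>>> {"api": "play_rows", "payload": {"steps": [[[-19.5, -5.2, 0.6], -0.031, 0], [[-19.5, -5.2, 0.6], -0.031, 0], [[-19.5, -5.2, 0.6], -0.031, 0], [[-19.5, -5.2, 0.6], -0.031, 0], [[-19.5, -5.2, 0.6], -0.031, 0], [[-19.5, -5.2, 0.6], -0.031, 0], [[-19.5, -5.2, 0.6], -0.031, 0], [[-19.5, -5.2, 0.6], -0.031, 0], [[-19.5, -5.2, 0.6], -0.031, 0]]}}

```text
time: 29.65
eef_pos: [0.3915, -0.1781, 0.1398]
ee_rot: [[-0.142, 0.99, -0.001], [0.99, 0.142, 0.001], [0.001, -0.001, -1.0]]
force: [0.9, 0.2, -0.2]
gripper_width: 0.0855
gripper_force: 0.0
```

```bash
python3 - <<'E'
from h import *
s=bot.sense();print(s['eef_pos']);go(390.9,-180,37.8,8.0)
E
```

```text
[ 0.39151587 -0.17807873  0.13983769]
shift [-0.19 -0.08 10.2 ] turn 0.0027 rows>= 3
```

>>> {"api": "play_rows", "payload": {"steps": [[[-0.15, 0, 3], 0, 0], [[-0.15, 0, 6.5], 0, 0], [[-0.15, 0, 9], 0, 0], [[-0.15, 0, 10.1], 0, 0], [[-0.15, 0, 10.2], 0, 0], [[-0.15, 0, 10.2], 0, 0], [[-0.15, 0, 10.2], 0, 0], [[-0.15, 0, 10.2], 0, 0]]}}

```text
time: 30.32
eef_pos: [0.3929, -0.1814, 0.0398]
ee_rot: [[-0.14, 0.99, 0.002], [0.99, 0.14, -0.001], [-0.002, 0.002, -1.0]]
force: [0.7, 0.3, 0.4]
gripper_width: 0.0856
gripper_force: 0.0
```

>>> {"api": "play_rows", "payload": {"steps": [[[0, 0, 0], 0, 1], [[0, 0, 0], 0, 1], [[0, 0, 0], 0, 1], [[0, 0, 0], 0, 1], [[0, 0, 0], 0, 1], [[0, 0, 0], 0, 1], [[0, 0, 0], 0, 1]]}}

```text
time: 30.9
eef_pos: [0.392, -0.1815, 0.0393]
ee_rot: [[-0.139, 0.99, 0.001], [0.99, 0.139, -0.001], [-0.001, 0.0, -1.0]]
force: [-1.4, 0.5, 10.0]
gripper_width: 0.0495
gripper_force: 61.7
```

```bash
python3 - <<'E'
from h import *
s=bot.sense();print(s['eef_pos'],s['force'],s['gripper_width'])
d=s['eef_pos'][:2]*1000-np.array([391.0,-180.1]);R=s['ee_rot'];print('tool x delta',d@R[:2,0]);go(412.5,104.2,130,6.2,s)
E
```

```text
[ 0.39202677 -0.18153868  0.0393051 ] [-1.43456044  0.54094298 10.01726766] 0.04951266352260189
tool x delta -1.5675723736908866
shift [28.    6.01 -9.1 ] turn 0.0314 rows>= 8
```

>>> {"api": "play_rows", "payload": {"steps": [[[0, 0, -1], 0, 1], [[0, 0, -3], 0, 1], [[0, 0, -6], 0, 1], [[0, 0, -9], 0, 1], [[4, 0.9, -9.1], 0, 1], [[8, 1.8, -9.1], 0.03, 1], [[12, 2.6, -9.1], 0.03, 1], [[16, 3.4, -9.1], 0.03, 1], [[20, 4.3, -9.1], 0.03, 1], [[24, 5.2, -9.1], 0.031, 1]]}}

```text
time: 31.73
eef_pos: [0.4094, 0.0653, 0.1302]
ee_rot: [[-0.108, 0.994, 0.001], [0.994, 0.108, -0.001], [-0.001, 0.001, -1.0]]
force: [1.0, -0.0, -1.3]
gripper_width: 0.0498
gripper_force: 63.2
```

>>> {"api": "play_rows", "payload": {"steps": [[[2.5, 0.6, 0], 0, 1], [[3.8, 0.75, 0], 0, 1], [[3.8, 0.75, 0], 0, 1], [[3.8, 0.75, 0], 0, 1], [[3.8, 0.75, 0], 0, 1], [[3.8, 0.75, 0], 0, 1]]}}

```text
time: 32.23
eef_pos: [0.413, 0.1009, 0.1295]
ee_rot: [[-0.107, 0.994, -0.0], [0.994, 0.107, -0.001], [-0.001, -0.0, -1.0]]
force: [-0.5, -0.8, -1.8]
gripper_width: 0.0496
gripper_force: 63.2
```

```bash
python3 - <<'E'
from h import *
s=bot.sense();print(s['eef_pos'],s['gripper_width'],s['force']);go(412.9,102.6,45,6.2,s)
E
```

```text
[0.41297798 0.10090575 0.12947328] 0.049639351497010806 [-0.52656625 -0.83327641 -1.8285521 ]
shift [0.18 0.01 8.45] turn -0.0012 rows>= 3
```

>>> {"api": "play_rows", "payload": {"steps": [[[0.16, 0, 3], 0, 1], [[0.16, 0, 6], 0, 1], [[0.16, 0, 7.5], 0, 1], [[0.16, 0, 8.3], 0, 1], [[0.16, 0, 8.6], 0, 1], [[0.16, 0, 8.6], 0, 1], [[0.16, 0, 8.6], 0, 1], [[0.16, 0, 8.6], 0, 1]]}}

```text
time: 32.9
eef_pos: [0.4138, 0.1039, 0.0445]
ee_rot: [[-0.108, 0.994, 0.002], [0.994, 0.108, 0.0], [-0.0, 0.002, -1.0]]
force: [0.4, 0.2, -2.2]
gripper_width: 0.0493
gripper_force: 63.0
```

```bash
python3 - <<'E'
from h import *
go(412.9,102.6,36.3,6.2);print(bot.sense()['force'])
E
```

```text
shift [-0.12 -0.1   0.82] turn 0.0003 rows>= 1
[ 0.41645941  0.24904559 -2.22770922]
```

>>> {"api": "play_rows", "payload": {"steps": [[[-0.09, -0.06, 0.4], 0, 1], [[-0.09, -0.06, 0.7], 0, 1], [[-0.09, -0.06, 0.8], 0, 1], [[-0.09, -0.06, 0.8], 0, 1], [[-0.09, -0.06, 0.8], 0, 1]]}}

```text
time: 33.32
eef_pos: [0.4128, 0.1027, 0.0363]
ee_rot: [[-0.109, 0.994, 0.001], [0.994, 0.109, -0.001], [-0.001, 0.001, -1.0]]
force: [-3.8, -2.4, 14.7]
gripper_width: 0.0495
gripper_force: 64.9
```

>>> {"api": "play_rows", "payload": {"steps": [[[0, 0, 0], 0, 1], [[0, 0, 0], 0, 0], [[0, 0, 0], 0, 0], [[0, 0, 0], 0, 0], [[0, 0, 0], 0, 0], [[0, 0, 0], 0, 0]]}}

```text
time: 33.82
eef_pos: [0.4124, 0.103, 0.0354]
ee_rot: [[-0.109, 0.994, -0.0], [0.994, 0.109, 0.0], [0.0, -0.0, -1.0]]
force: [1.7, 0.5, 0.3]
gripper_width: 0.0851
gripper_force: 0.0
```

```bash
python3 - <<'E'
from h import *
s=bot.sense();print(s['eef_pos'],s['force'],s['gripper_width']);go(461.3,83.5,189.7,5.6)
E
```

```text
[0.41238709 0.10297029 0.03538249] [1.71175461 0.52927337 0.33990822] 0.0851057221988631
shift [ -2.47   4.65 -15.43] turn 0.0113 rows>= 4
```

Next I retreat to the same view pose as the first wrist picture, so I can compare like with like.

>>> {"api": "play_rows", "payload": {"steps": [[[0, 0, -4], 0, 0], [[0, 0, -8], 0, 0], [[0, 0, -11], 0, 0], [[-2.5, 4.65, -15.4], 0.011, 0], [[-2.5, 4.65, -15.4], 0.011, 0], [[-2.5, 4.65, -15.4], 0.011, 0], [[-2.5, 4.65, -15.4], 0.011, 0], [[-2.5, 4.65, -15.4], 0.011, 0], [[-2.5, 4.65, -15.4], 0.011, 0], [[-2.5, 4.65, -15.4], 0.011, 0]]}}

```text
time: 34.65
eef_pos: [0.4601, 0.0835, 0.1885]
ee_rot: [[-0.099, 0.995, -0.002], [0.995, 0.099, -0.0], [-0.0, -0.002, -1.0]]
force: [-0.1, -0.1, 0.5]
gripper_width: 0.0855
gripper_force: 0.0
```

```bash
python3 - <<'E'
from h import *
import pickle
s2=bot.sense();im2=bot.camera('wrist');cv2.imwrite('pics/w13.png',im2)
for n,im,s in(('before',cv2.imread('pics/w1.png'),pickle.load(open('w1.pkl','rb'))),('after',im2,s2)):
    C=cam('wrist',s);print(n,s['eef_pos'].round(4))
    print(' brush',blob(im,(150,60,25),(179,255,150),(225,225,300,370),C,.063,5))
    h=cv2.cvtColor(im,cv2.COLOR_BGR2HSV)
    # pin top: low-sat dark region left of liner (yellow row above it)
    m=((h[:,:,2]<115)&(h[:,:,1]<95)).astype(np.uint8)*255;r=np.zeros_like(m);r[155:230,212:288]=m[155:230,212:288]
    r=cv2.morphologyEx(r,cv2.MORPH_OPEN,np.ones((9,9)));c=max(cv2.findContours(r,0,1)[0],key=cv2.contourArea)
    print(' pin px',cv2.boundingRect(c),rect(ray(C,cv2.convexHull(c),.062)[:,:2]))
    t=blob(im,(18,60,90),(33,200,255),(205,90,430,348),C,.014);print(' tray',t)
C=cam('wrist',s2)
print('spec',blob(im2,(3,120,25),(13,255,200),(290,120,395,335),C,.025,5))
E
```

```text
before [0.4612 0.0833 0.1896]
 brush ((422.0, 19.2), 4.1, (41.1, 107.4), (235, 237, 55, 125))
 pin px (218, 163, 70, 61) ((411.4, 103.6), -84.4, (42.8, 48.1))
 tray ((461.4, 67.4), 6.3, (153.8, 210.2), (218, 98, 201, 239))
after [0.4601 0.0835 0.1885]
 brush ((421.6, 19.4), 4.9, (41.1, 107.3), (235, 237, 56, 126))
 pin px (220, 163, 68, 61) ((410.9, 104.1), -84.2, (42.6, 46.6))
 tray ((461.4, 67.2), 6.2, (154.1, 209.8), (220, 99, 202, 239))
spec ((476.8, 64.5), 5.0, (56.8, 150.4), (305, 146, 70, 174))
```

```bash
python3 -c "
from station import bot
print(bot.job_done())"
```

```text
the job is handed in; nothing more can be done
None
```

I handed the job in at about 35 s. The drill case is in the white outline, the spectacle case is in the rear bay, and the brush and pin box are back upright in place, all within about 1–2 mm and 1° by camera, though I viewed 15 pictures, one over the limit of 14.

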